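# Tip a pail of brass doorknobs into the inspection tray

### The arm

A 6-joint arm with a two-finger parallel gripper is mounted at the origin on the work surface. World frame = base frame: x ahead of the robot, y to its left, z up, the work surface at z = 0. Lengths are in mm, angles in rad, forces in N, time in s.
With the tool pointing down it reaches from about 350 to 975 mm from the base axis. Payload 17.4 kg.
Tool frame: the origin (TCP) lies at the very end of the fingers, on their centre line; the grasp point (between the pads) lies 19 mm behind it; z points along the fingers, y is the direction in which the jaws open and shut (so a half turn about z gives the same grasp; the last joint's range is limited). The gripper opens to 85 mm and grips with 20 to 120 N. Pads are 22 mm wide; open, the fingers measure 114 mm over their backs; the gripper's body (76 mm by 85 mm) begins 54 mm behind the grasp point. The pads swing forward as they close: fully open they stand 13 mm farther back than shut.
Start: joints at [-1.233, 0.116, 1.442, -0, 1.584, -0.038], TCP at [247.728, -627.904, 231.303] pointing down, gripper open.
Joint ranges: [-2.83, 2.83], [-0.83, 2.19], [0.07, 2.5], [-1.14, 4.28], [0.01, 3], [-2.97, 2.97]. Speed limits (rad/s): [1.89, 1.89, 2.22, 3.14, 3.14, 3.14].

### API

Orientations are given as a unit quaternion [x, y, z, w].
In Python, from workcell import get_state, optics, close_job, nets gives the robot as it stands.
- The arm moves only by the shell command python3 -m handwheel 'ROWS' [FORCE]. ROWS is JSON, a list of rows, each a list of 3 entries, a list of its own where there are three numbers: the shift along the world's x, y, z in mm, then the turn about the world's z in degrees, then the opening, from 0 (shut) to 1 (fully open). A call has 1 to 20 rows; each row shifts and turns the commanded pose from where the row before left it; what a row does not reach is not made up. A row lasts 1/12 s, in which the tool goes at most 41.7 mm and 7.16 degrees, less where a joint would pass 70% of its speed; a pose out of reach is approached as far as the arm can. A call with a gripper value outside its range is refused whole. The fingers move at their own pace and stop on an object; FORCE is the grip in N (left out, the last holds). Time passes only in rows, so rows that do not move let the fingers close. It gives the time, the measured TCP pose, the force and the opening at its end, in the units of the state.
- get_state(): the state, without advancing time (a new reading comes with each control period).
- optics.get_image(name): name is "side" or "top"; returns a dict with "img" (384x512x3 uint8, blue, green, red), "intrinsics" (3x3 intrinsics, pixels), "rvec" (rotation vector, rad) and "tvec" (3), from world to camera coordinates, as OpenCV has them. Camera axes: x right, y down, z forward; pixel columns grow to the right and rows downward; lengths in mm; the calibration is good to about 2 mm. A picture is of the moment at which its call begins. There is no depth.
- close_job(): hands the job in, once; it reports no verdict.
Trained networks look in a picture, given as the dict that the camera call returned (one of the last four; its "shot" number tells which), for a name from the list of things; names that differ only in an ending like _2 or _b are one class to them, and where a whole thing is asked for, a point or a joint stands for the part that bears it (a point fixed in the world has none). Each returns a list of dicts, best first, with "score" (0 to 1); they miss things now and then, are a little off and sometimes report something else, mostly with a low value. They report only what shows in the picture. A call takes as long as a camera call. They do not tell look-alikes from the thing itself.
- nets.masks_of(picture, thing): "region" (384x512 bool, what is visible of it).
- nets.place_of(picture, thing): "point" ([x, y, z] in mm, in world coordinates, good to about 4 mm: a listed point, or the origin of a listed thing).
The state is a dict: "t": time; "joint_positions": joint angles; "joint_velocities": joint speeds; "joint_efforts": joint torques, N m; "tool_pos": TCP position; "ee_rot": TCP orientation; "ft_force": force on the tool from outside, world axes, zero at the start; "ft_torque": the same for the moment, N m; "finger_gap": finger opening in mm.
Only numpy, scipy, OpenCV 4.12 (cv2) and the standard library are available. Lean on these libraries where they do the work, as an engineer would, in place of code of your own. Each camera call takes 0.05 s, during which the arm holds its last target.

### The job

Carry the pail by its bail onto the wooden step at the end of the inspection tray, upright with both doorknobs still in it and its low tail grip pointing away from the tray. Then take the pail by the tail grip at its bottom rim and tip it up so that both doorknobs roll out into the tray, and stand the empty pail upright on the step again. Leave the other things on the table where they are.

Things in the scene. Friction and masses are not known exactly. Their poses are not given: they have to be found in the camera images.
- pail_mid (a point): Bare-metal pail (0.45 kg empty): round, 120 mm high, outer diameter 110 mm at the bottom, 136 mm at the rim, wall 3 mm. The point is on its axis half-way up, 60 mm above its underside. z is up its axis; -x points to the low tail grip, +x is the way to tip it; y runs along the bail's pivots. It starts upright on the table, holding both doorknobs.
- pail_tail (a point): Pinch point of the tail grip, a flat-sided wooden block jutting from the pail's bottom rim: 90 mm from the axis on the -x side, 30 mm above the underside; 18 mm wide along y (pinch this), 26 mm high, 66 to 110 mm from the axis. The wall flares above it, so the gripper must lean out from the pail about 40 degrees. Pinched firmly it turns the pail; held loosely, the pail swings mouth-down.
- bail_grip (a point): Centre of the round wooden handgrip on top of the bail (wire handle, arch 152 mm wide): 20 mm in diameter, 62 mm long, lying along the pail's y axis; pinch it across its diameter. It lies 85 mm from the bail's pivots, which are 112 mm above the pail's underside; so 197 mm above the underside when the bail is upright.
- bail (a joint): Angle of the bail (rad): 0 straight up, positive leaning towards the pail's +x, negative towards the tail grip; stops keep it between -1.35 and 0.30. The pivots are a little stiff (0.04 N m): the bail stays where it is left.
- knob1_mid (a point): One hollow brass doorknob (0.1 kg), a ball 48 mm in diameter on a short neck and 30 mm base, 53 mm long in all; the point is the ball's centre. Starts standing in the pail.
- knob2_mid (a point): The other, identical brass doorknob, the ball's centre. Starts standing in the pail.
- step_top (a point): The fixed dark-wood step at the end of the tray, 60 mm high; the point is on its top face, where the middle of the pail belongs. The top reaches 60 mm from it to +x, 75 mm to -x and 90 mm to either side in y. +x points along the tray, the way to tip; z up.
- tray_in (a point): Middle of the floor of the fixed steel inspection tray, 205 mm from step_top along +x. The floor is 272 mm long (x) by 232 mm wide (y) and 5 mm above the table; the walls stand 40 mm above the table, and the tray begins 5 mm beyond the step. Axes as step_top.
- cap1_mid (a point): Bystander: chrome hubcap centre cap, 64 mm across, 18 mm high, its middle.
- cap2_mid (a point): Bystander: the other, identical centre cap, its middle.
- jewelbox_mid (a point): Bystander: carved mahogany jewelry box, 118 x 178 x 100 mm high, its middle.
- mirror_mid (a point): Bystander: inspection mirror lying down, handle along x, about 315 mm long (130 mm to -x, 185 mm to +x), 16 mm high.
- stamp_mid (a point): Bystander: wooden hand stamp, 45 x 65 mm, 75 mm high, its middle.
- flashlight_mid (a point): Bystander: dark flashlight lying along x, 155 mm long, 42 mm across its head, its middle.
Things that resemble listed ones, but are neither listed nor needed, are in the scene too. What is shaped like the part that bears knob1_mid but purple or red is not meant.

How it is judged (in metres and radians):
On the way, in this order (a step that is already met when the one before it is completed fails the run):
1. the pail hangs clear of the table from its bail (height (world z) of pail_mid above 0.075 m and distance between the grasp point and bail_grip below 0.045 m), for 0.1 s.
2. the pail stands upright on the step, tail grip away from the tray, both doorknobs in it (angle between pail_mid's own z axis and vertical below 0.1 rad and z of pail_mid in the frame of step_top between 0.052 and 0.068 m and x of pail_mid in the frame of step_top between -0.05 and 0.055 m and y of pail_mid in the frame of step_top between -0.07 and 0.07 m and z of knob1_mid in the frame of pail_mid between -0.06 and 0.06 m and distance between each of knob1_mid, knob2_mid and pail_mid below 0.075 m and z of knob2_mid in the frame of pail_mid between -0.06 and 0.06 m and x of pail_tail in the frame of step_top below -0.02 m), for 0.2 s.
3. the pail is tipped up beyond about 70 degrees while held by its tail grip (angle between pail_mid's own z axis and vertical above 1.2 rad and distance between the grasp point and pail_tail below 0.045 m), for 0.1 s.
At the end, for the whole second after the job is handed in: Both doorknobs lie in the tray (inside its walls, ball centres less than 50 mm above its floor), and the pail stands upright (within about 6 degrees) on the step's top, its axis within 50 mm of the marked middle along the tray's direction and 70 mm sideways (angle between pail_mid's own z axis and vertical below 0.1 rad and z of pail_mid in the frame of step_top between 0.052 and 0.068 m and x of pail_mid in the frame of step_top between -0.05 and 0.055 m and y of pail_mid in the frame of step_top between -0.07 and 0.07 m and x of knob1_mid in the frame of tray_in between -0.138 and 0.138 m and y of knob1_mid in the frame of tray_in between -0.118 and 0.118 m and z of knob1_mid in the frame of tray_in between 0 and 0.05 m and x of knob2_mid in the frame of tray_in between -0.138 and 0.138 m and y of knob2_mid in the frame of tray_in between -0.118 and 0.118 m and z of knob2_mid in the frame of tray_in between 0 and 0.05 m); the robot touches nothing.
It fails at once if a cap, the jewelry box, the mirror, the stamp or the flashlight is moved more than 30 mm (distance of any of cap1_mid, cap2_mid, jewelbox_mid, mirror_mid, stamp_mid, flashlight_mid from where it was at the start of the episode above 0.03 m).
It also fails if it takes over 72 s, if anything falls off the work surface, if the arm or the gripper's body presses on something with over 40 N, if the wrist force passes 120 N, or if a joint passes its speed limit or range.

## Working session

There is one attempt and no reset: what is moved stays moved. The work goes in short steps, Python scripts to look and compute and a shell command to move; the robot and the scene stay as the last step left them, time stands still between calls to the robot, and variables do not carry over. Pictures are saved under pics/ and viewed, and the job is handed in when it is done.

```bash
ls; mkdir -p pics
cat > h.py <<'E'
import cv2,numpy as np
from workcell import get_state,optics,nets
def cam(p): 
    R,_=cv2.Rodrigues(np.array(p['rvec'],float)); return R,np.array(p['tvec'],float).ravel(),np.array(p['intrinsics'],float)
def proj(p,X):
    R,t,K=cam(p); c=np.atleast_2d(X)@R.T+t; c=c@K.T; return c[:,:2]/c[:,2:]
def onz(p,uv,z):
    R,t,K=cam(p); d=R.T@np.linalg.solve(K,[uv[0],uv[1],1.]); o=-R.T@t; return o+d*(z-o[2])/d[2]
def save(p,n): cv2.imwrite('pics/'+n,cv2.resize(p['img'],(768,576),interpolation=cv2.INTER_CUBIC))
E
python3 - <<'E'
from h import *
ps={n:optics.get_image(n) for n in('top','side')}
for n,p in ps.items():
    save(p,n+'0.png'); R,t,K=cam(p); print(n,-R.T@t,R[2],K[0,0])
for th in ['pail_mid','pail_tail','bail_grip','knob1_mid','step_top','tray_in']:
    for n,p in ps.items():
        print(th,n,[(np.round(d['point']).tolist(),round(d['score'],2)) for d in nets.place_of(p,th)[:4]])
s=get_state();print(s)
E
```

```text
pics
top [ 323.72571616  -14.88901096 1519.65951978] [ 0.16870832 -0.00663507 -0.98564369] 442.0965096464509
side [-296.30517295 1120.68663234 1024.43278553] [ 0.50747606 -0.68300829 -0.5253263 ] 436.77266999224537
pail_mid top [([535.0, -355.0, 60.0], 0.94), ([501.0, -443.0, 24.0], 0.52)]
pail_mid side [([532.0, -362.0, 55.0], 0.74)]
pail_tail top [([500.0, -442.0, 29.0], 0.56)]
pail_tail side [([503.0, -447.0, 29.0], 0.67), ([764.0, 128.0, 31.0], 0.59)]
bail_grip top [([524.0, -375.0, 190.0], 0.51), ([778.0, -49.0, 42.0], 0.15)]
bail_grip side [([528.0, -379.0, 195.0], 0.42)]
knob1_mid top [([550.0, -213.0, 28.0], 0.64), ([389.0, -309.0, 29.0], 0.63), ([379.0, -436.0, 29.0], 0.58), ([512.0, -348.0, 32.0], 0.46)]
knob1_mid side [([548.0, -216.0, 30.0], 0.55)]
step_top top [([482.0, 27.0, 62.0], 0.56), ([520.0, 228.0, 10.0], 0.56)]
step_top side [([484.0, 24.0, 62.0], 0.92)]
tray_in top [([519.0, 228.0, 8.0], 0.63)]
tray_in side [([520.0, 230.0, 1.0], 0.58)]
{'t': 0.7, 'joint_positions': array([-1.23281261e+00,  1.15969954e-01,  1.44157793e+00, -1.30335819e-06,
        1.58400198e+00, -3.78128479e-02]), 'joint_velocities': array([-0.00116948,  0.00051045, -0.00031295, -0.00108714,  0.00129536,
       -0.00045996]), 'joint_efforts': array([-6.68431348e-04, -7.31593323e+01, -6.32547855e+01,  3.80590723e-05,
        6.18251470e-04,  1.72514581e-05]), 'tool_pos': array([ 247.72083457, -627.91167709,  231.33711574]), 'ee_rot': array([9.82398995e-01, 1.86794577e-01, 2.55454753e-06, 2.12506471e-05]), 'ft_force': array([ 0.30302373, -1.0855499 , -0.29545659]), 'ft_torque': array([-0.05015569, -0.03212951,  0.04740007]), 'finger_gap': 85.36593066619689}
```

View pics/top0.png

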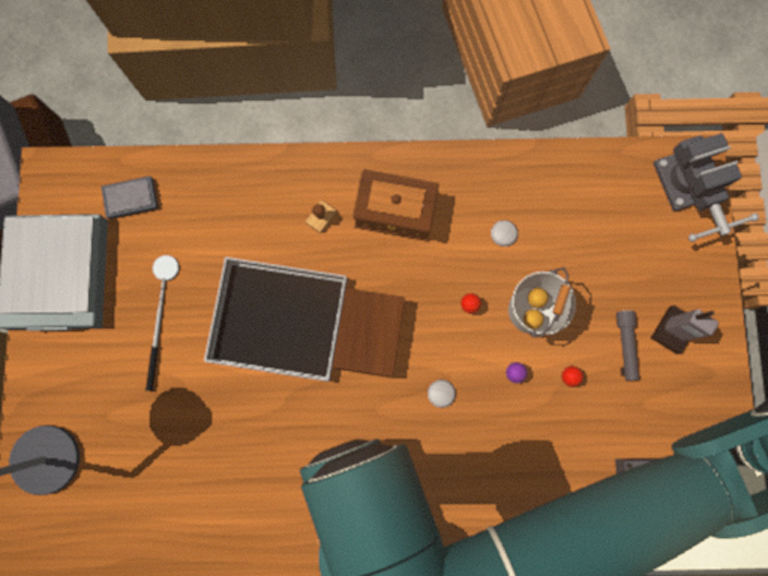

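View pics/side0.png

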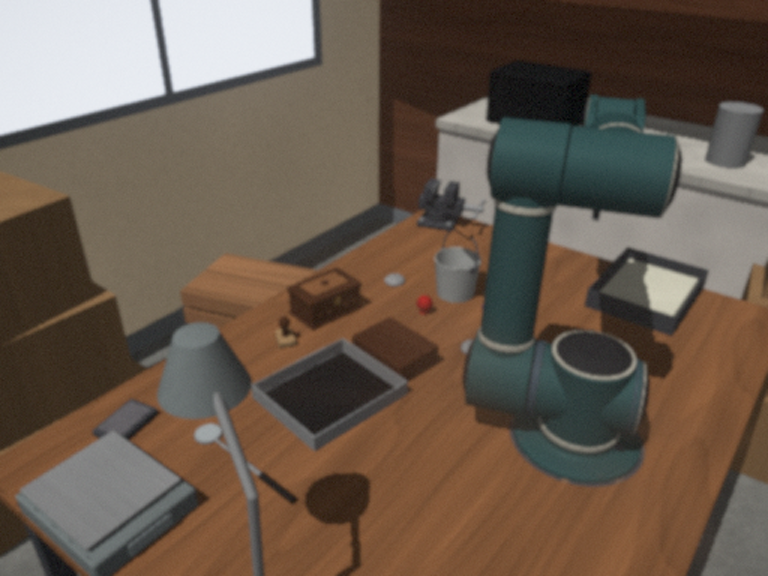

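Run:
```python
from h import *
p=optics.get_image('top');q=optics.get_image('side')
def crop(p,x,y,w,h,s,n): cv2.imwrite('pics/'+n,cv2.resize(p['img'][y:y+h,x:x+w],None,fx=s,fy=s,interpolation=cv2.INTER_CUBIC))
crop(p,320,165,80,75,8,'pt.png');crop(p,130,165,150,95,5,'st.png');crop(q,265,130,80,80,7,'ps.png')
for th in ['pail_mid','pail_tail','bail_grip','step_top','tray_in','knob1_mid']:
  for n,pp in(('top',p),('side',q)):
    print(th,n,[(np.round(d['point']).tolist(),round(d['score'],2)) for d in nets.place_of(pp,th)[:4]])
for th in['step_top','tray_in']:
  for d in nets.masks_of(p,th)[:2]:
    c=max(cv2.findContours(d['region'].astype(np.uint8),0,2)[0],key=cv2.contourArea);print(th,d['score'],cv2.minAreaRect(c),len(c))
```

```text
pail_mid top [([536.0, -358.0, 59.0], 0.62)]
pail_mid side [([535.0, -362.0, 58.0], 0.73)]
pail_tail top [([499.0, -441.0, 29.0], 0.57)]
pail_tail side [([499.0, -445.0, 31.0], 0.73)]
bail_grip top [([525.0, -377.0, 192.0], 0.78), ([344.0, -144.0, 8.0], 0.64)]
bail_grip side [([488.0, 25.0, 66.0], 0.72), ([527.0, -379.0, 196.0], 0.64)]
step_top top [([486.0, 28.0, 59.0], 0.71)]
step_top side [([486.0, 26.0, 64.0], 0.78)]
tray_in top []
tray_in side [([520.0, 226.0, 1.0], 0.89)]
knob1_mid top [([388.0, -311.0, 32.0], 0.64), ([377.0, -439.0, 29.0], 0.61), ([548.0, -214.0, 25.0], 0.47), ([510.0, -347.0, 34.0], 0.45)]
knob1_mid side [([550.0, -215.0, 28.0], 0.59)]
step_top 0.69 ((203.86146545410156, 215.2279510498047), (125.84915161132812, 72.22803497314453), 9.039483070373535) 138
tray_in 0.76 ((203.74325561523438, 215.04055786132812), (125.76522827148438, 71.84236145019531), 9.462322235107422) 134
```

View pics/pt.png

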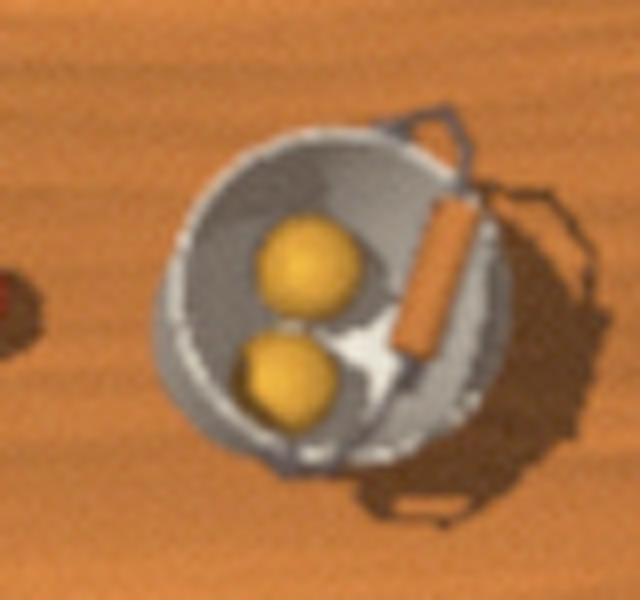

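View pics/st.png

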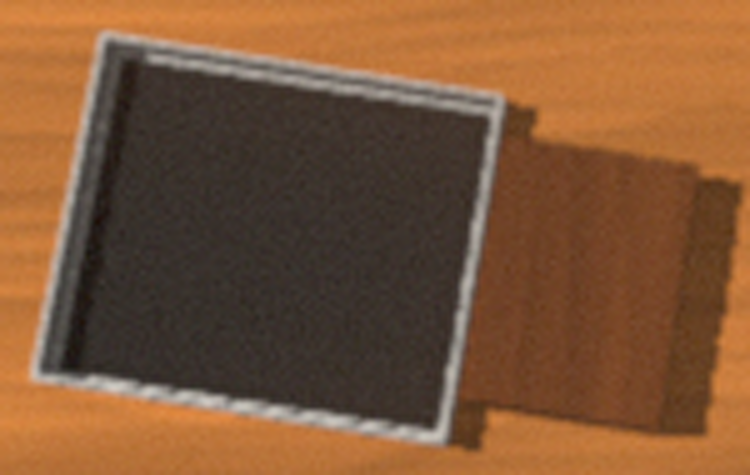

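View pics/ps.png

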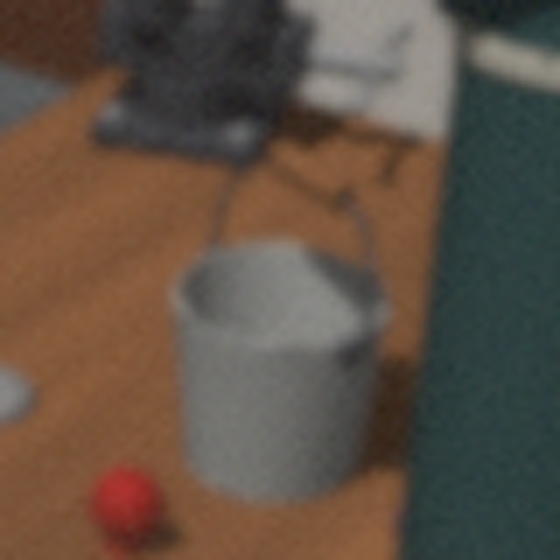

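Run:
```python
from h import *
p=optics.get_image('top')
c=lambda x,y:(320+x/8-.44,165+y/8-.44); s=lambda x,y:(130+x/5-.4,165+y/5-.4)
print('rim',onz(p,c(336,297),120))
a,b=onz(p,c(455,200),193),onz(p,c(412,355),193);print('grip',a,b,(a+b)/2,np.degrees(np.arctan2(*(a-b)[1::-1])))
A,B,C,D=[onz(p,s(*v),60) for v in((697,165),(662,430),(465,403),(503,135))]
print(A,B,C,D);print(np.degrees(np.arctan2(*(A-B)[1::-1])),np.linalg.norm(A-B),np.linalg.norm(A-D))
T=[onz(p,s(*v),40) for v in((105,38),(40,378),(445,438),(500,97))];print(T,np.mean(T,0))
for i,j in((0,1),(3,2),(0,3),(1,2)):print(np.degrees(np.arctan2(*(T[i]-T[j])[1::-1])),np.linalg.norm(T[i]-T[j]))
```

```text
rim [ 531.41711504 -355.49652452  120.        ]
grip [ 557.07206433 -385.41142182  193.        ] [ 497.81307302 -365.19279386  193.        ] [ 527.44256868 -375.30210784  193.        ] -18.83917356919029
[560.34424628 -61.11532705  60.        ] [384.84925815 -33.81955674  60.        ] [405.08958064  95.14626691  60.        ] [583.31938536  68.42686928  60.        ]
-8.840714786868316 177.60503916617898 131.5638158642527
[array([659.72647429, 341.16147508,  40.        ]), array([428.55420806, 379.70814295,  40.        ]), array([383.35609147, 110.08918869,  40.        ]), array([613.21906691,  71.35147519,  40.        ])] [521.21396018 225.57757048  40.        ]
-9.466652446882275 234.36395259259046
-9.565901316114795 233.1042640644638
80.21997656677445 273.78892414089665
80.48359209070715 273.3811446300972
```

```bash
python3 -m handwheel '[[[23,21,0],-3.5,1],[[23,21,0],-3.5,1],[[23,21,0],-3.5,1],[[23,21,0],-3.5,1],[[23,21,0],-3.5,1],[[23,21,0],-3.5,1],[[23,21,0],-3.5,1],[[23,21,0],-3.5,1],[[23,21,0],-3.5,1],[[23,21,0],-3.5,1],[[23,21,0],-3.5,1],[[23,21,0],-3,1],[[0,0,0],0,1]]' 20
python3 - <<'E'
from h import *
p=optics.get_image('top');q=optics.get_image('side');save(p,'t1.png');save(q,'s1.png')
for th in ['bail_grip']:
  for n,pp in(('top',p),('side',q)):
    print(th,n,[(np.round(d['point']).tolist(),round(d['score'],2)) for d in nets.place_of(pp,th)[:4]])
E
```

```text
t: 2.63
tool_pos: [526.8, -372.6, 231.2]
ee_rot: [0.985, -0.174, 0.0, -0.001]
ft_force: [0.3, 0.6, 0.5]
finger_gap: 85.4
bail_grip top [([524.0, -374.0, 192.0], 0.64)]
bail_grip side [([529.0, -377.0, 193.0], 0.52)]
```

```bash
python3 -m handwheel '[[[0,-3,-14],0,1],[[0,0,-15],0,1],[[0,0,-15],0,1],[[0,0,-13],0,1],[[0,0,0],0,0],[[0,0,0],0,0],[[0,0,0],0,0],[[0,0,0],0,0],[[0,0,0],0,0],[[0,0,0],0,0],[[0,0,0],0,0],[[0,0,0],0,0]]' 60
python3 - <<'E'
from h import *
p=optics.get_image('top');q=optics.get_image('side')
def crop(p,x,y,w,h,s,n): cv2.imwrite('pics/'+n,cv2.resize(p['img'][y:y+h,x:x+w],None,fx=s,fy=s,interpolation=cv2.INTER_CUBIC))
crop(q,245,110,100,100,6,'ps2.png')
E
```

```text
t: 3.83
tool_pos: [524.0, -379.1, 175.3]
ee_rot: [0.985, -0.173, 0.001, 0.0]
ft_force: [-0.8, 0.5, 7.3]
finger_gap: 18.3
```

View pics/ps2.png

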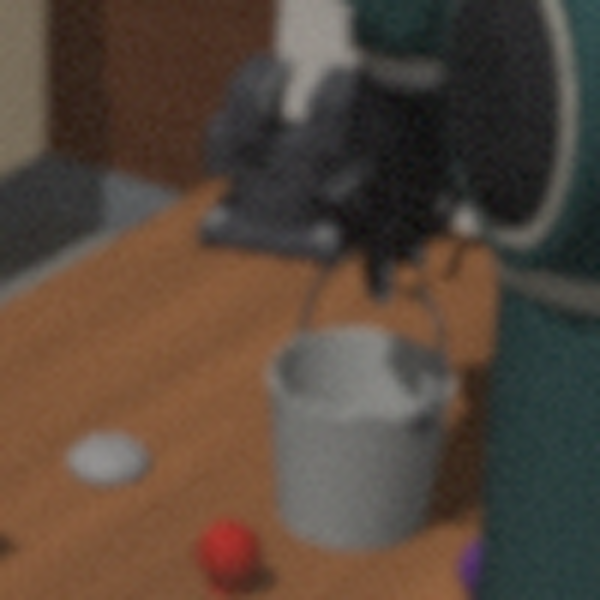

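```bash
python3 -m handwheel '[[[0,0,4],0,0],[[0,0,6],0,0],[[0,0,8],0,0],[[0,0,10],0,0],[[0,0,12],0,0],[[0,0,14],0,0],[[0,0,16],0,0],[[0,0,16],0,0],[[0,0,14],0,0],[[0,0,10],0,0],[[0,0,5],0,0],[[0,0,0],0,0],[[0,0,0],0,0]]' 60
python3 - <<'E'
from h import *
p=optics.get_image('top');q=optics.get_image('side')
def crop(p,x,y,w,h,s,n): cv2.imwrite('pics/'+n,cv2.resize(p['img'][y:y+h,x:x+w],None,fx=s,fy=s,interpolation=cv2.INTER_CUBIC))
crop(q,245,70,100,130,5,'ps3.png');crop(p,310,145,100,100,6,'pt3.png')
for th in ['bail_grip','pail_mid','pail_tail']:
  for n,pp in(('top',p),('side',q)):
    print(th,n,[(np.round(d['point']).tolist(),round(d['score'],2)) for d in nets.place_of(pp,th)[:4]])
print(get_state()['ft_force'])
E
```

```text
t: 5.02
tool_pos: [523.7, -378.9, 288.9]
ee_rot: [0.985, -0.173, -0.0, -0.0]
ft_force: [0.6, 0.8, -8.4]
finger_gap: 18.0
bail_grip top [([526.0, -379.0, 303.0], 0.53)]
bail_grip side [([525.0, -384.0, 309.0], 0.56)]
pail_mid top [([533.0, -358.0, 170.0], 0.87)]
pail_mid side [([532.0, -356.0, 171.0], 0.88), ([500.0, -443.0, 141.0], 0.69)]
pail_tail top [([500.0, -438.0, 136.0], 0.91)]
pail_tail side [([504.0, -444.0, 139.0], 0.91), ([781.0, -47.0, 44.0], 0.49)]
[ 0.14639027 -0.37599658 -7.54442862]
```

View pics/ps3.png

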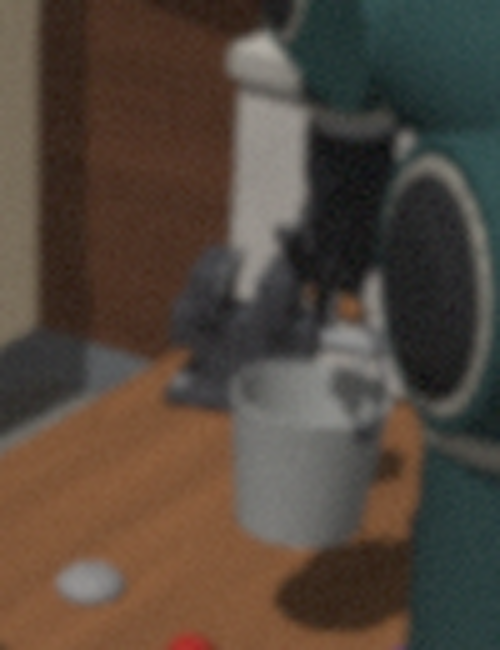

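View pics/pt3.png

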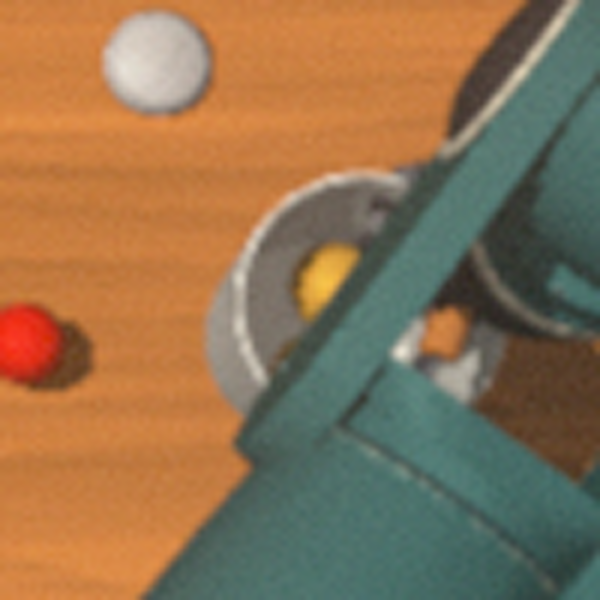

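```bash
python3 -m handwheel '[[[-2.4,5,0],0.6,0],[[-2.4,10,0],0.6,0],[[-2.4,15,0],0.6,0],[[-2.4,20,0],0.6,0],[[-2.4,25,0],0.6,0],[[-2.4,28,0],0.6,0],[[-2.4,28,0],0.6,0],[[-2.4,28,0],0.6,0],[[-2.4,28,0],0.6,0],[[-2.4,28,0],0.6,0],[[-2.4,28,0],0.6,0],[[-2.4,28,0],0.6,0],[[-2.4,28,0],0.6,0],[[-2.4,22,0],0.6,0],[[-2.4,18,0],0.6,0],[[-2.4,13,0],0.6,0],[[-2.4,8,0],0.6,0],[[-2.4,5,0],0.3,0],[[0,0,0],0,0],[[0,0,0],0,0]]'
python3 -m handwheel '[[[0,0,0],0,0],[[0,0,0],0,0],[[0,0,0],0,0],[[0,0,0],0,0],[[0,0,0],0,0],[[0,0,0],0,0]]'
python3 - <<'E'
from h import *
p=optics.get_image('top');q=optics.get_image('side');save(p,'t4.png');save(q,'s4.png')
for th in ['bail_grip','pail_mid','pail_tail']:
  for n,pp in(('top',p),('side',q)):
    print(th,n,[(np.round(d['point']).tolist(),round(d['score'],2)) for d in nets.place_of(pp,th)[:4]])
E
```

```text
t: 7.08
tool_pos: [480.3, -14.1, 289.4]
ee_rot: [0.997, -0.082, 0.0, 0.0]
ft_force: [0.7, -0.7, -8.9]
finger_gap: 18.3
t: 7.58
tool_pos: [480.6, -14.1, 289.2]
ee_rot: [0.997, -0.083, -0.0, -0.0]
ft_force: [0.5, -0.4, -7.0]
finger_gap: 18.0
bail_grip top []
bail_grip side [([480.0, -16.0, 307.0], 0.62)]
pail_mid top [([485.0, 15.0, 176.0], 0.87)]
pail_mid side [([485.0, 11.0, 170.0], 0.81)]
pail_tail top [([473.0, -70.0, 128.0], 0.65)]
pail_tail side [([472.0, -74.0, 134.0], 0.57), ([494.0, 500.0, 11.0], 0.27), ([347.0, -144.0, 7.0], 0.23)]
```

View pics/t4.png

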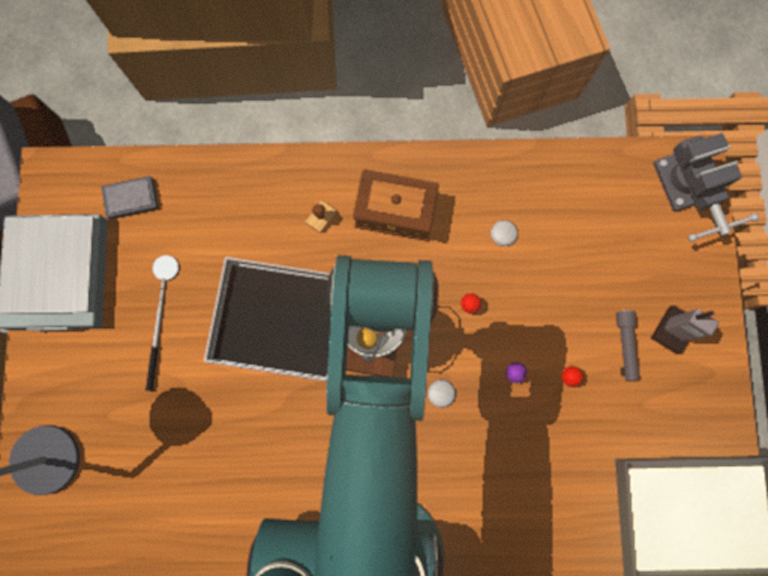

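View pics/s4.png

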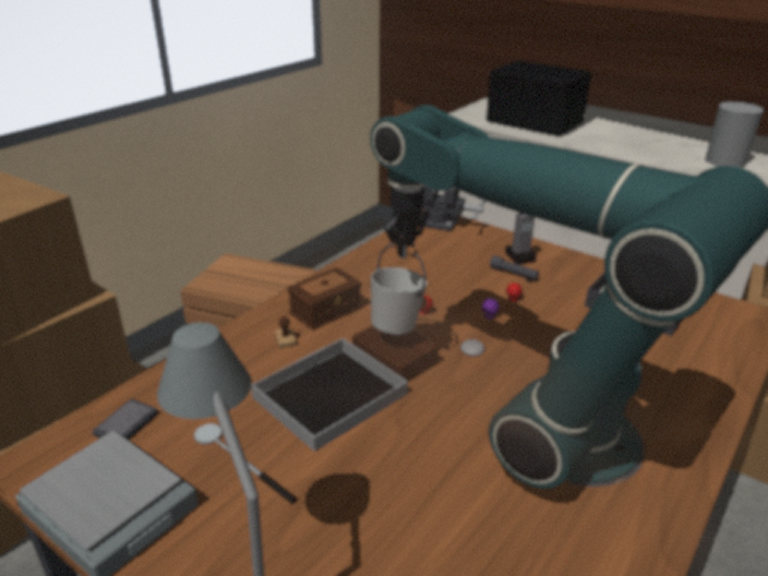

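```bash
python3 -m handwheel '[[[0,0,-3],0,0],[[0,0,-5],0,0],[[0,0,-7],0,0],[[0,0,-8],0,0],[[0,0,-8],0,0],[[0,0,-7],0,0],[[0,0,-5],0,0],[[0,0,-3],0,0],[[0,0,-2],0,0],[[0,0,0],0,0],[[0,0,0],0,0]]'
python3 -m handwheel '[[[0,0,-2],0,0],[[0,0,-2],0,0],[[0,0,-1],0,0],[[0,0,0],0,0],[[0,0,0],0,0]]'
python3 - <<'E'
from h import *
p=optics.get_image('top');q=optics.get_image('side')
def crop(p,x,y,w,h,s,n): cv2.imwrite('pics/'+n,cv2.resize(p['img'][y:y+h,x:x+w],None,fx=s,fy=s,interpolation=cv2.INTER_CUBIC))
crop(q,215,130,110,130,5,'ps5.png')
for th in ['bail_grip','pail_mid','pail_tail']:
  for n,pp in(('top',p),('side',q)):
    print(th,n,[(np.round(d['point']).tolist(),round(d['score'],2)) for d in nets.place_of(pp,th)[:4]])
E
```

```text
t: 8.9
tool_pos: [480.6, -13.9, 241.6]
ee_rot: [0.997, -0.083, 0.0, 0.0]
ft_force: [-0.4, 0.2, -8.2]
finger_gap: 18.2
t: 9.32
tool_pos: [481.1, -13.3, 237.8]
ee_rot: [0.997, -0.082, 0.001, -0.001]
ft_force: [0.0, 6.0, 5.2]
finger_gap: 18.3
bail_grip top []
bail_grip side [([481.0, -16.0, 256.0], 0.63)]
pail_mid top [([490.0, 16.0, 123.0], 0.92)]
pail_mid side [([484.0, 12.0, 122.0], 0.77)]
pail_tail top [([468.0, -72.0, 83.0], 0.69)]
pail_tail side [([471.0, -72.0, 88.0], 0.69)]
```

View pics/ps5.png

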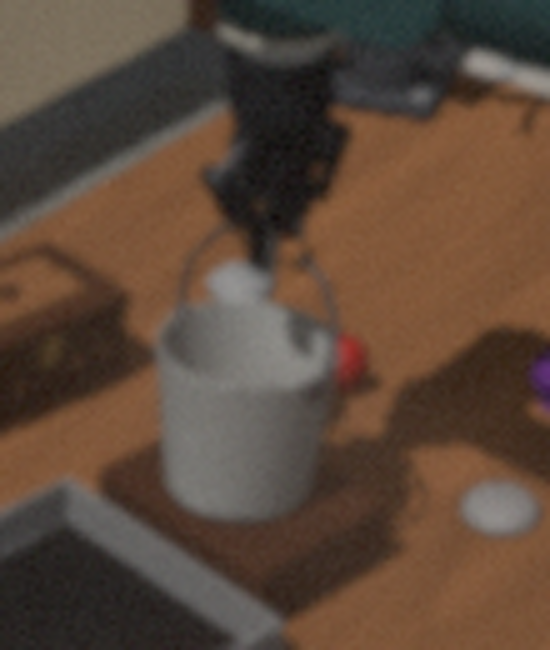

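```bash
python3 -m handwheel '[[[0,0,0],0,0.5],[[0,0,0],0,1],[[0,0,0],0,1],[[0,0,0],0,1],[[0,0,0],0,1],[[0,0,0],0,1],[[2,10,0],0,1],[[2,10,0],0,1],[[2,10,0],0,1],[[2,10,0],0,1],[[1,10,0],0,1],[[1,8,0],0,1],[[0,6,0],0,1],[[0,0,0],0,1],[[0,-6,20],0,1],[[0,0,30],0,1],[[0,0,20],0,1]]'
python3 - <<'E'
from h import *
p=optics.get_image('top');q=optics.get_image('side')
def crop(p,x,y,w,h,s,n): cv2.imwrite('pics/'+n,cv2.resize(p['img'][y:y+h,x:x+w],None,fx=s,fy=s,interpolation=cv2.INTER_CUBIC))
crop(q,215,130,110,130,5,'ps6.png')
for th in ['bail_grip','pail_mid','pail_tail']:
  for n,pp in(('top',p),('side',q)):
    print(th,n,[(np.round(d['point']).tolist(),round(d['score'],2)) for d in nets.place_of(pp,th)[:4]])
E
```

```text
t: 11.13
tool_pos: [490.4, 43.9, 308.3]
ee_rot: [0.997, -0.083, 0.0, -0.0]
ft_force: [-0.0, -0.8, 0.6]
finger_gap: 85.2
bail_grip top [([485.0, 23.0, 253.0], 0.62)]
bail_grip side [([486.0, 20.0, 257.0], 0.59)]
pail_mid top [([488.0, 18.0, 120.0], 0.72)]
pail_mid side [([485.0, 17.0, 116.0], 0.78)]
pail_tail top [([472.0, -70.0, 85.0], 0.94), ([346.0, -143.0, 11.0], 0.21)]
pail_tail side [([474.0, -72.0, 91.0], 0.66)]
```

View pics/ps6.png

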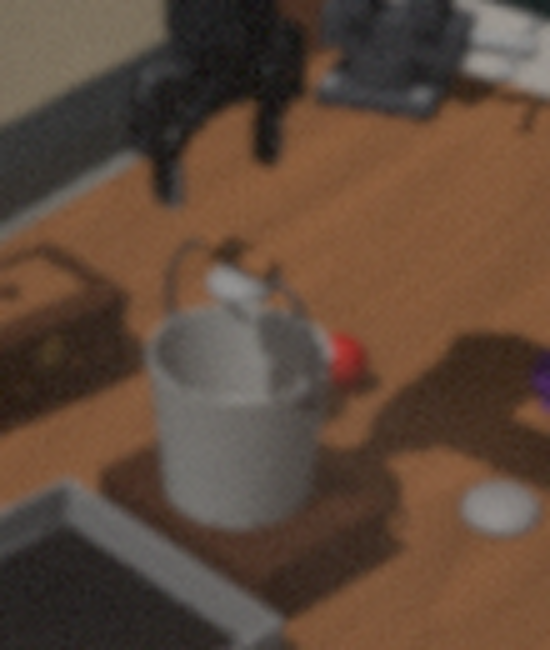

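Run:
```python
from h import *
print(get_state()['joint_positions'])
```

```text
[ 3.77646593e-02 -2.94288296e-01  1.70682150e+00 -1.32047669e-05
  1.73054519e+00  1.77386220e+00]
```

```bash
python3 -m handwheel '[[[-1,-5,0],6,1],[[-1,-10,0],7,1],[[-1,-10,0],7,1],[[-2,-10,0],7,1],[[-2,-10,0],7,1],[[-2,-10,0],7,1],[[-2,-10,0],7,1],[[-2,-10,0],7,1],[[-2,-15,0],7,1],[[-2,-15,0],7,1],[[-2,-15,0],7,1],[[-1,-10,0],7,1],[[0,-5.4,0],7,1],[[0,0,0],1,1],[[0,0,0],0,1]]' 60
python3 - <<'E'
from h import *
p=optics.get_image('top');q=optics.get_image('side');save(p,'t7.png')
for th in ['bail_grip','pail_mid','pail_tail']:
  for n,pp in(('top',p),('side',q)):
    print(th,n,[(np.round(d['point']).tolist(),round(d['score'],2)) for d in nets.place_of(pp,th)[:4]])
E
```

```text
t: 12.78
tool_pos: [470.4, -91.3, 305.8]
ee_rot: [0.758, 0.652, -0.0, -0.0]
ft_force: [-1.1, 0.1, -0.6]
finger_gap: 84.9
bail_grip top [([485.0, 19.0, 253.0], 0.5)]
bail_grip side [([484.0, 18.0, 257.0], 0.48)]
pail_mid top [([491.0, 20.0, 119.0], 0.9), ([484.0, 22.0, 255.0], 0.51)]
pail_mid side [([485.0, 16.0, 116.0], 0.56)]
pail_tail top [([473.0, -70.0, 88.0], 0.8)]
pail_tail side [([475.0, -73.0, 90.0], 0.87)]
```

View pics/t7.png

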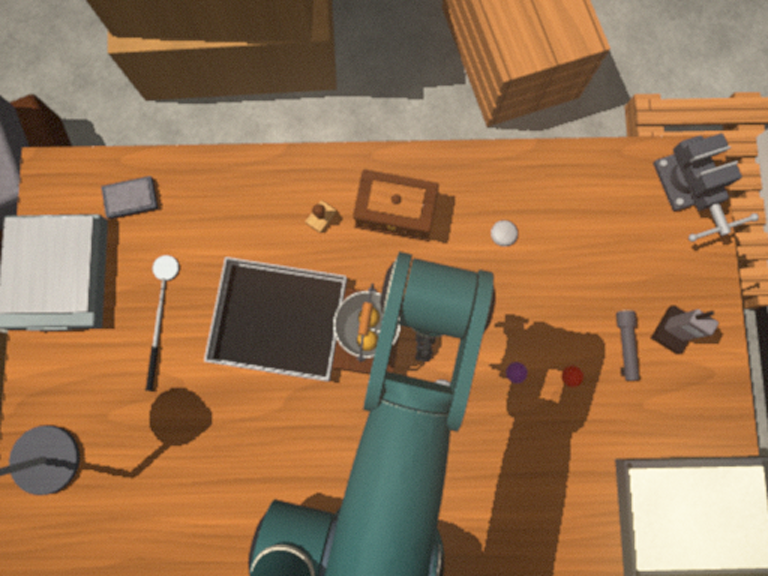

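Run:
```python
from h import *
p=optics.get_image('top');q=optics.get_image('side');save(q,'s7.png')
for z in(450,500,550):print(z,onz(p,(392/1.5,265/1.5),z),onz(p,(492/1.5,275/1.5),z),onz(p,(370/1.5,405/1.5),z))
for dz in(0,100,200,250,300): print(dz,proj(q,[[470.4,-91.3,306+dz]])*1.5)
```

```text
450 [549.89894403 -31.11590705 450.        ] [ 529.843658   -195.13166309  450.        ] [323.35510223   8.80406704 450.        ]
500 [539.32673747 -30.35739952 500.        ] [ 520.20891264 -186.70642829  500.        ] [323.37242615   7.69656145 500.        ]
550 [528.75453091 -29.59889198 550.        ] [ 510.57416729 -178.28119349  550.        ] [323.38975007   6.58905586 550.        ]
0 [[427.23656711 238.46988854]]
100 [[429.08522407 200.36698014]]
200 [[431.06430408 159.57590549]]
250 [[432.1071433  138.08181102]]
300 [[433.18811385 115.80178693]]
```

View pics/s7.png

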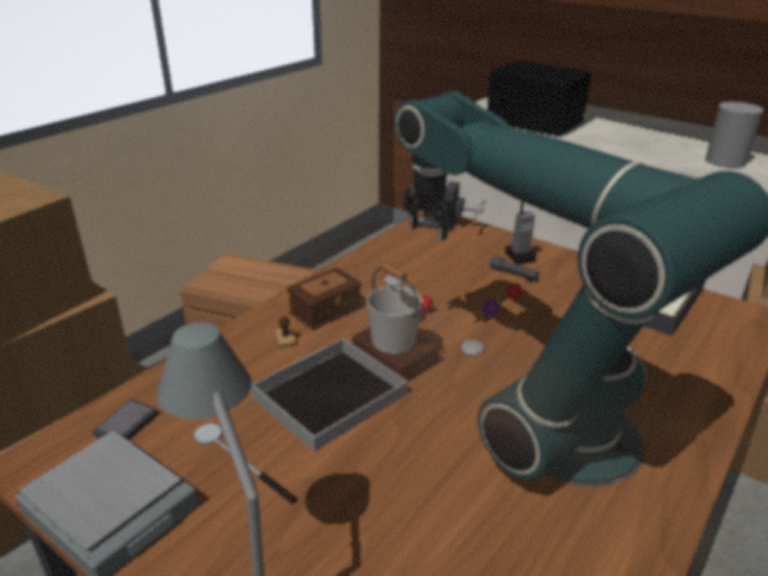

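```bash
python3 -m handwheel '[[[0,0,-15],0,1],[[0,0,-25],0,1],[[0,0,-25],0,1],[[0,0,-25],0,1],[[0,0,-25],0,1],[[0,0,-20],0,1],[[0,0,-15],0,1],[[0,0,-10],0,1],[[0,0,0],0,1]]' 60
python3 - <<'E'
from h import *
p=optics.get_image('top');q=optics.get_image('side')
def crop(p,x,y,w,h,s,n): cv2.imwrite('pics/'+n,cv2.resize(p['img'][y:y+h,x:x+w],None,fx=s,fy=s,interpolation=cv2.INTER_CUBIC))
crop(q,215,110,130,150,4,'ps8.png');crop(p,205,150,130,130,5,'pt8.png')
for th in ['pail_mid','pail_tail']:
  for n,pp in(('top',p),('side',q)):
    print(th,n,[(np.round(d['point']).tolist(),round(d['score'],2)) for d in nets.place_of(pp,th)[:4]])
E
```

```text
t: 14.03
tool_pos: [469.5, -91.0, 143.6]
ee_rot: [0.757, 0.653, -0.001, -0.001]
ft_force: [0.1, 0.3, -0.3]
finger_gap: 85.5
pail_mid top [([489.0, 21.0, 119.0], 0.9), ([491.0, 503.0, 7.0], 0.38)]
pail_mid side [([487.0, 17.0, 115.0], 0.8)]
pail_tail top []
pail_tail side [([476.0, -73.0, 90.0], 0.64)]
```

View pics/ps8.png

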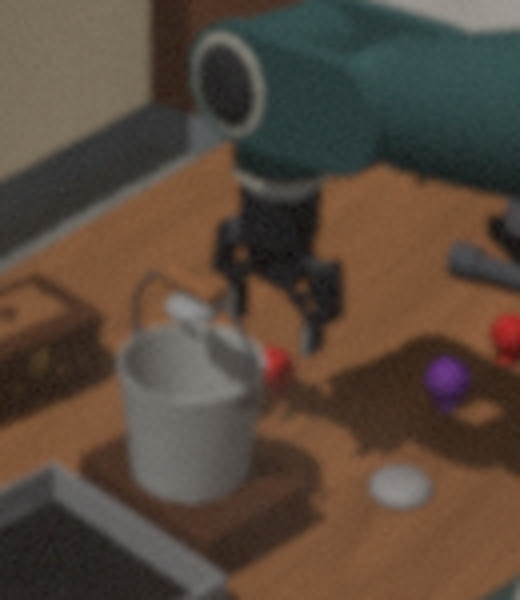

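View pics/pt8.png

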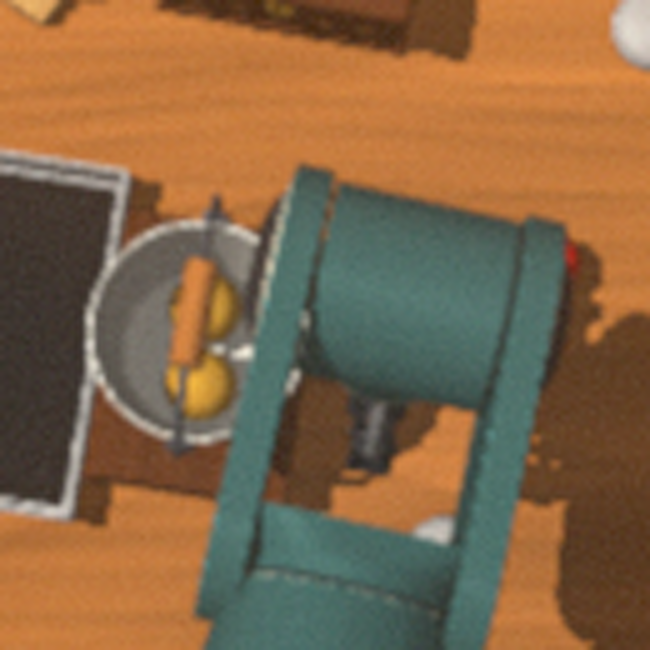

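```bash
python3 -m handwheel '[[[0,0,-10],0,1],[[0,0,-15],0,1],[[0,0,-15],0,1],[[0,0,-12],0,1],[[1,0,-9],0,1],[[0,0,-5],0,1],[[0,0,0],0,1]]' 60
python3 - <<'E'
from h import *
p=optics.get_image('top');q=optics.get_image('side')
def crop(p,x,y,w,h,s,n): cv2.imwrite('pics/'+n,cv2.resize(p['img'][y:y+h,x:x+w],None,fx=s,fy=s,interpolation=cv2.INTER_CUBIC))
crop(q,215,140,130,120,5,'ps9.png')
for th in ['pail_mid','pail_tail']:
  for n,pp in(('top',p),('side',q)):
    print(th,n,[(np.round(d['point']).tolist(),round(d['score'],2)) for d in nets.place_of(pp,th)[:4]])
E
```

```text
t: 14.92
tool_pos: [471.2, -91.2, 79.2]
ee_rot: [0.757, 0.653, -0.0, -0.001]
ft_force: [-0.4, -0.4, 0.4]
finger_gap: 85.1
pail_mid top [([489.0, 21.0, 122.0], 0.82), ([460.0, 25.0, 92.0], 0.41)]
pail_mid side [([764.0, 128.0, 30.0], 0.74), ([488.0, 14.0, 114.0], 0.59)]
pail_tail top []
pail_tail side [([473.0, -75.0, 89.0], 0.92), ([487.0, 18.0, 255.0], 0.31)]
```

View pics/ps9.png

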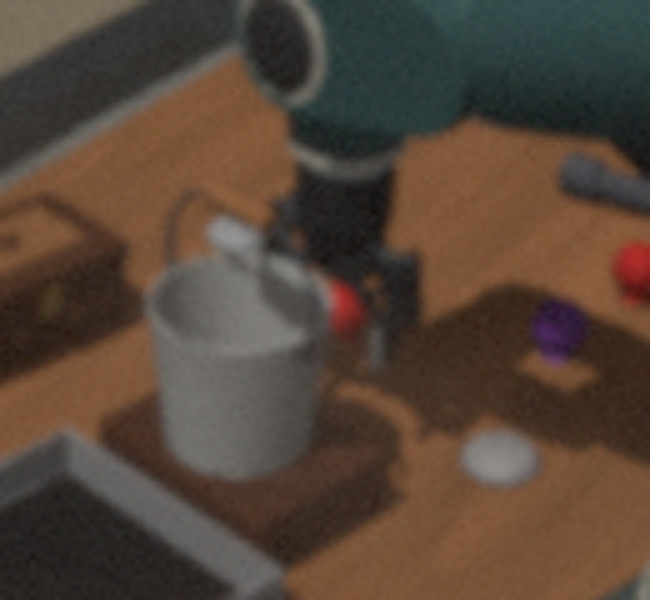

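```bash
python3 -m handwheel '[[[0.5,3,-2],0,1],[[0,0,0],0,0],[[0,0,0],0,0],[[0,0,0],0,0],[[0,0,0],0,0],[[0,0,0],0,0],[[0,0,0],0,0],[[0,0,0],0,0],[[0,0,0],0,0]]' 25
python3 - <<'E'
from h import *
p=optics.get_image('top');q=optics.get_image('side')
for th in ['pail_mid','pail_tail']:
  for n,pp in(('top',p),('side',q)):
    print(th,n,[(np.round(d['point']).tolist(),round(d['score'],2)) for d in nets.place_of(pp,th)[:4]])
print(get_state())
E
```

```text
t: 15.97
tool_pos: [472.0, -88.4, 78.4]
ee_rot: [0.757, 0.653, -0.0, 0.0]
ft_force: [-2.8, -1.3, 3.3]
finger_gap: 17.4
pail_mid top [([489.0, 20.0, 119.0], 0.59)]
pail_mid side [([486.0, 15.0, 117.0], 0.92), ([716.0, -304.0, 7.0], 0.59)]
pail_tail top []
pail_tail side [([478.0, -73.0, 93.0], 0.63), ([347.0, -146.0, 9.0], 0.34)]
{'t': 16.2667, 'joint_positions': array([-2.38103882e-01, -2.35916466e-01,  2.02951817e+00, -1.55986660e-04,
        1.34805629e+00, -9.03024073e-02]), 'joint_velocities': array([ 8.05259533e-05, -9.72461607e-04, -1.66771372e-04,  9.81866310e-04,
        9.38824054e-04,  1.22234585e-03]), 'joint_efforts': array([  0.62634157, -37.67599225, -58.81076574,   0.4707877 ,
        -1.05581682,   0.11299855]), 'tool_pos': array([471.98934179, -88.3606046 ,  78.41312298]), 'ee_rot': array([ 7.57373699e-01,  6.52981679e-01, -8.08709672e-05,  1.77026428e-05]), 'ft_force': array([-4.41190597, -0.81366395,  4.58587389]), 'ft_torque': array([-0.09652704,  0.72814257,  0.07748185]), 'finger_gap': 17.233084258771754}
```

```bash
python3 -m handwheel '[[[0.2,1.5,5],0,0],[[0.3,2,7],0,0],[[0.4,2.5,7.5],0,0],[[0.5,2.8,7.9],0,0],[[0,0,0],0,0],[[0,0,0],0,0]]' 25
python3 - <<'E'
from h import *
p=optics.get_image('top');q=optics.get_image('side')
def crop(p,x,y,w,h,s,n): cv2.imwrite('pics/'+n,cv2.resize(p['img'][y:y+h,x:x+w],None,fx=s,fy=s,interpolation=cv2.INTER_CUBIC))
crop(q,215,140,130,120,5,'ps10.png')
E
```

```text
t: 16.77
tool_pos: [473.7, -79.3, 106.3]
ee_rot: [0.757, 0.653, 0.0, 0.0]
ft_force: [-0.1, -1.5, -2.0]
finger_gap: 17.3
```

View pics/ps10.png

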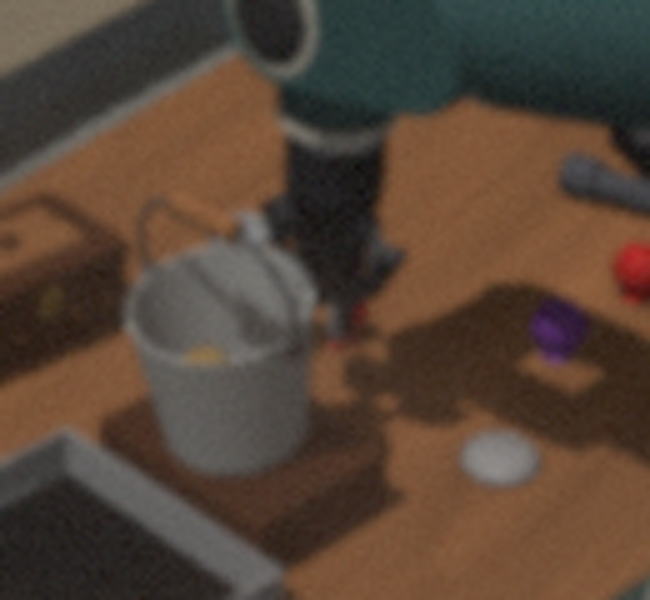

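```bash
python3 -m handwheel '[[[0.5,3.2,6.5],0,0],[[0.5,3.3,6.4],0,0],[[0.5,3.4,6.3],0,0],[[0.5,3.5,6.2],0,0],[[0.7,4.1,6],0,0],[[0.7,4.3,5.8],0,0],[[0.7,4.5,5.5],0,0],[[0.7,4.6,5.4],0,0],[[0.8,5.1,5.1],0,0],[[0.8,5.2,4.9],0,0],[[0.9,5.4,4.7],0,0],[[0.9,5.5,4.6],0,0],[[0.9,5.9,4.1],0,0],[[1,6,3.9],0,0],[[1,6.1,3.7],0,0],[[1,6.1,3.6],0,0],[[0,0,0],0,0]]' 25
python3 - <<'E'
from h import *
p=optics.get_image('top');q=optics.get_image('side')
def crop(p,x,y,w,h,s,n): cv2.imwrite('pics/'+n,cv2.resize(p['img'][y:y+h,x:x+w],None,fx=s,fy=s,interpolation=cv2.INTER_CUBIC))
crop(q,205,120,130,140,5,'ps11.png');crop(p,190,150,130,130,4,'pt11.png')
E
```

```text
t: 18.28
tool_pos: [485.8, -2.2, 189.0]
ee_rot: [0.757, 0.653, 0.0, -0.0]
ft_force: [-1.9, -1.0, 1.4]
finger_gap: 17.3
```

View pics/ps11.png

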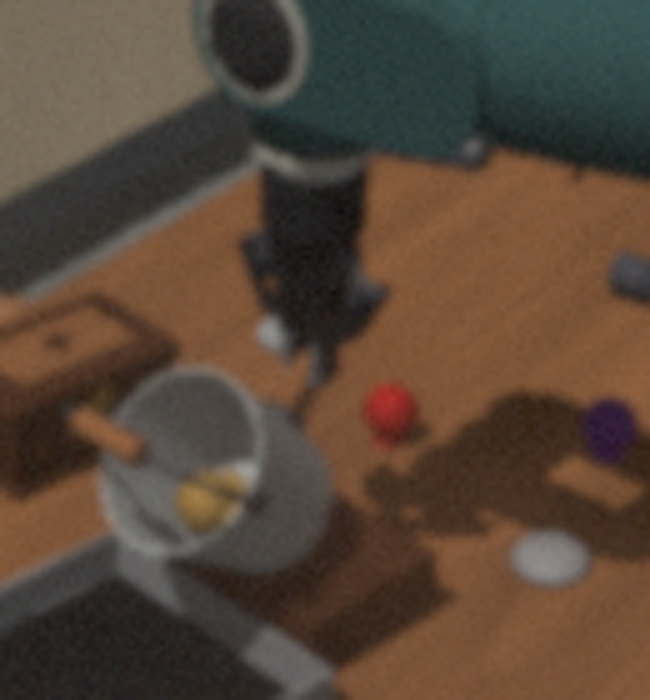

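View pics/pt11.png

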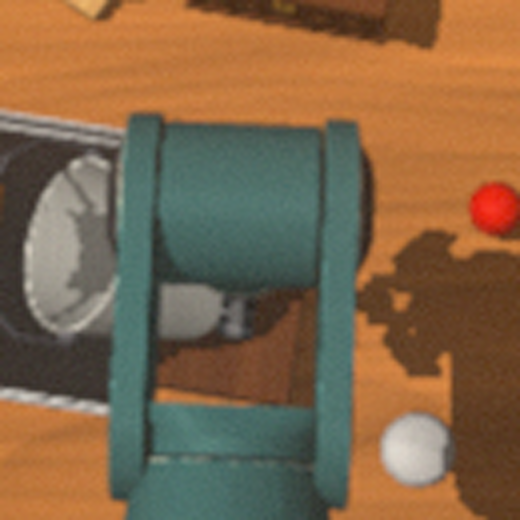

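```bash
python3 -m handwheel '[[[1,6.5,3.2],0,0],[[1,6.6,2.9],0,0],[[1,6.6,2.5],0,0],[[1.1,6.7,2.2],0,0],[[1.1,6.9,2],0,0],[[1.1,6.9,1.6],0,0],[[1.1,7,1.3],0,0],[[1.1,7,1.1],0,0],[[1.1,7.1,0.8],0,0],[[1.1,7.1,0.5],0,0],[[1.1,7.1,0.1],0,0],[[1.1,7.1,-0.3],0,0],[[1.1,7.1,-0.3],0,0],[[1.1,7.1,-0.7],0,0],[[0,0,0],0,0]]' 25
python3 - <<'E'
from h import *
p=optics.get_image('top');q=optics.get_image('side')
def crop(p,x,y,w,h,s,n): cv2.imwrite('pics/'+n,cv2.resize(p['img'][y:y+h,x:x+w],None,fx=s,fy=s,interpolation=cv2.INTER_CUBIC))
crop(q,175,120,150,150,5,'ps12.png');crop(p,140,150,170,130,4,'pt12.png')
E
```

```text
t: 19.63
tool_pos: [500.8, 95.3, 205.7]
ee_rot: [0.757, 0.653, 0.001, -0.0]
ft_force: [-1.7, 1.4, 6.7]
finger_gap: 17.5
```

View pics/ps12.png

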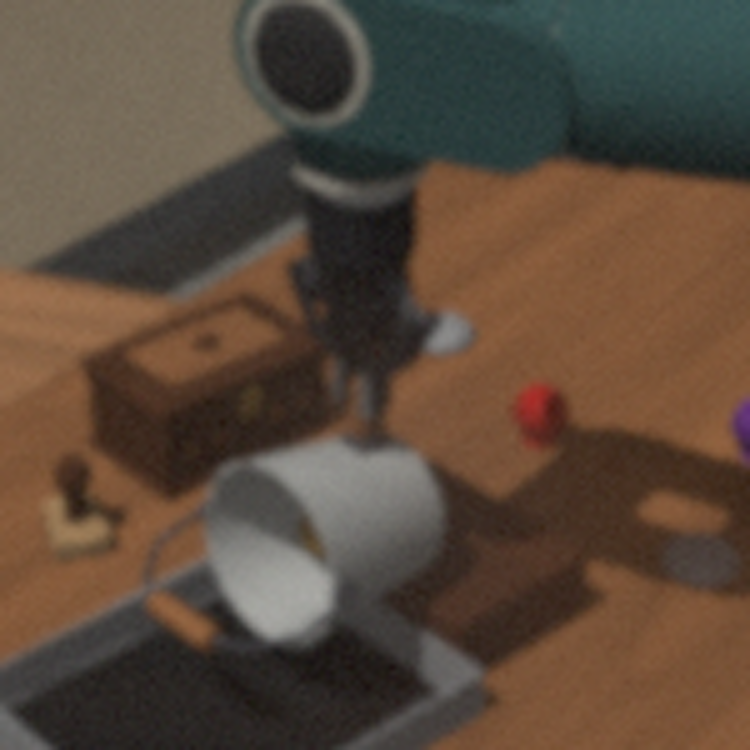

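View pics/pt12.png

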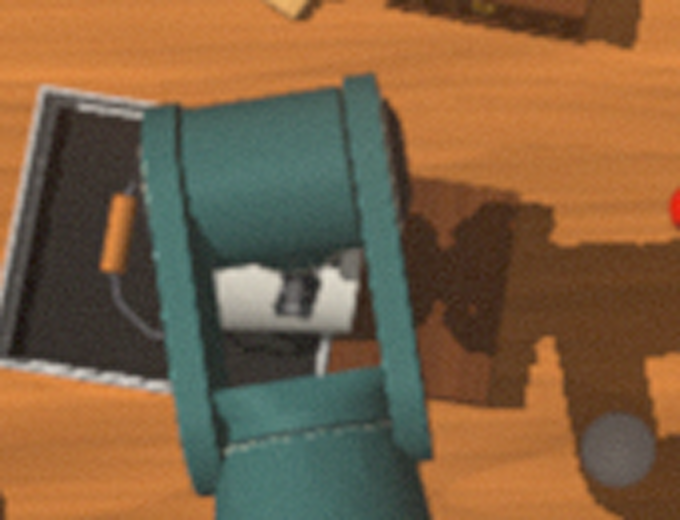

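```bash
python3 -m handwheel '[[[1.1,6.9,-0.6],0,0],[[1.1,6.8,-0.8],0,0],[[1.1,6.7,-1.2],0,0],[[1.1,6.6,-1.5],0,0],[[0,0,0],0,0],[[0,0,0],0,0],[[0,0,0],0,0],[[0,0,0],0,0],[[0,0,0],0,0],[[0,0,0],0,0]]' 25
python3 - <<'E'
from h import *
p=optics.get_image('top');q=optics.get_image('side')
def crop(p,x,y,w,h,s,n): cv2.imwrite('pics/'+n,cv2.resize(p['img'][y:y+h,x:x+w],None,fx=s,fy=s,interpolation=cv2.INTER_CUBIC))
crop(q,175,120,150,150,5,'ps13.png');crop(p,140,150,170,130,4,'pt13.png')
E
```

```text
t: 20.57
tool_pos: [505.1, 120.8, 201.3]
ee_rot: [0.757, 0.653, 0.0, -0.0]
ft_force: [-0.2, 5.8, 5.3]
finger_gap: 17.4
```

View pics/ps13.png

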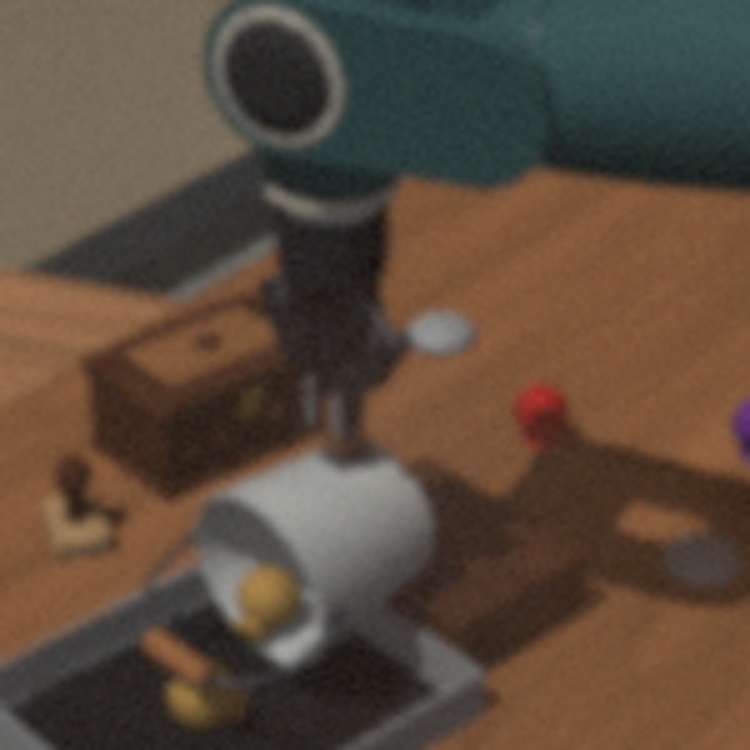

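View pics/pt13.png

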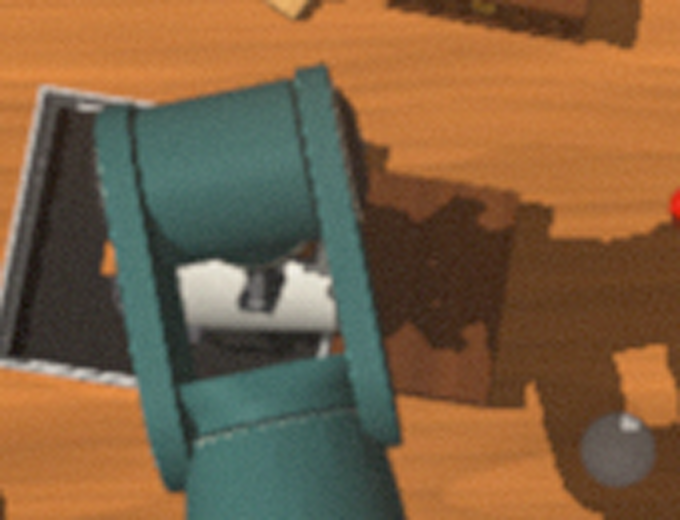

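```bash
python3 -m handwheel '[[[0,0,0],0,0],[[0,0,0],0,0],[[0,0,0],0,0],[[0,0,0],0,0],[[0,0,0],0,0],[[0,0,0],0,0],[[0,0,0],0,0],[[0,0,0],0,0]]' 25
python3 - <<'E'
from h import *
p=optics.get_image('top');q=optics.get_image('side')
def crop(p,x,y,w,h,s,n): cv2.imwrite('pics/'+n,cv2.resize(p['img'][y:y+h,x:x+w],None,fx=s,fy=s,interpolation=cv2.INTER_CUBIC))
crop(q,155,140,170,150,4,'ps14.png')
for th in ['knob1_mid','pail_mid','pail_tail']:
  for n,pp in(('top',p),('side',q)):
    print(th,n,[(np.round(d['point']).tolist(),round(d['score'],2)) for d in nets.place_of(pp,th)[:5]])
E
```

```text
t: 21.33
tool_pos: [505.1, 120.7, 201.3]
ee_rot: [0.757, 0.653, 0.0, -0.0]
ft_force: [-2.3, 3.6, 5.2]
finger_gap: 17.5
knob1_mid top [([390.0, -311.0, 30.0], 0.6), ([718.0, -303.0, 6.0], 0.51), ([551.0, -212.0, 27.0], 0.44), ([762.0, 127.0, 27.0], 0.31)]
knob1_mid side [([380.0, -433.0, 34.0], 0.63), ([497.0, 172.0, 74.0], 0.59), ([390.0, -308.0, 29.0], 0.57), ([547.0, -212.0, 28.0], 0.57)]
pail_mid top [([346.0, -145.0, 12.0], 0.26)]
pail_mid side [([508.0, 134.0, 107.0], 0.71), ([764.0, 129.0, 31.0], 0.15)]
pail_tail top [([505.0, 114.0, 198.0], 0.95)]
pail_tail side [([505.0, 109.0, 201.0], 0.79), ([780.0, -49.0, 47.0], 0.41)]
```

View pics/ps14.png

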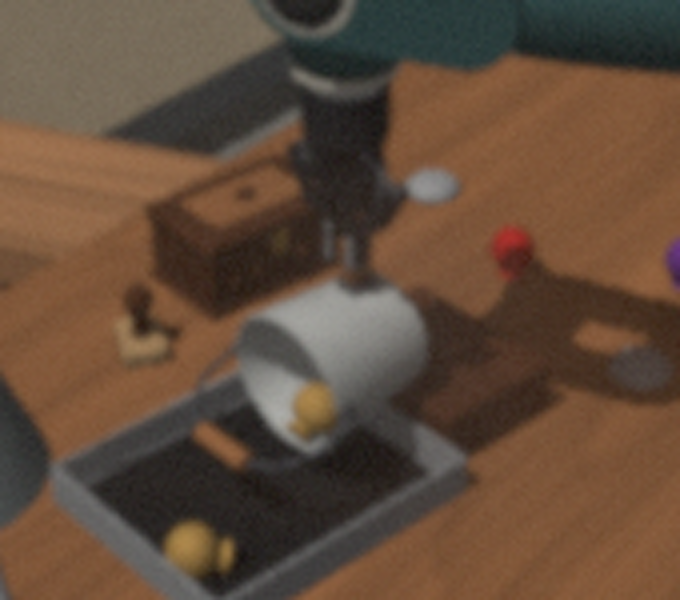

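```bash
python3 -m handwheel '[[[1,6.6,-1.3],0,0],[[1,6.6,-1.6],0,0],[[1,6.4,-1.9],0,0],[[1,6,-2.2],0,0],[[0,0,0],0,0],[[0,0,0],0,0],[[0,0,0],0,0],[[0,0,0],0,0],[[0,0,0],0,0],[[0,0,0],0,0]]' 25
python3 - <<'E'
from h import *
p=optics.get_image('top');q=optics.get_image('side')
def crop(p,x,y,w,h,s,n): cv2.imwrite('pics/'+n,cv2.resize(p['img'][y:y+h,x:x+w],None,fx=s,fy=s,interpolation=cv2.INTER_CUBIC))
crop(q,155,140,170,150,4,'ps15.png')
for th in ['knob1_mid','pail_mid','pail_tail']:
  for n,pp in(('top',p),('side',q)):
    print(th,n,[(np.round(d['point']).tolist(),round(d['score'],2)) for d in nets.place_of(pp,th)[:5]])
E
```

```text
t: 22.57
tool_pos: [509.0, 145.9, 194.1]
ee_rot: [0.757, 0.653, -0.0, 0.0]
ft_force: [-0.8, 0.5, -5.5]
finger_gap: 17.3
knob1_mid top [([376.0, -441.0, 29.0], 0.66), ([549.0, -214.0, 27.0], 0.58), ([387.0, -308.0, 31.0], 0.48), ([778.0, -49.0, 45.0], 0.35)]
knob1_mid side [([376.0, -435.0, 32.0], 0.65), ([520.0, 172.0, 59.0], 0.63), ([718.0, -302.0, 7.0], 0.53), ([390.0, -306.0, 28.0], 0.52), ([550.0, -213.0, 29.0], 0.42)]
pail_mid top []
pail_mid side [([506.0, 141.0, 102.0], 0.78)]
pail_tail top [([503.0, 134.0, 192.0], 0.65), ([762.0, 130.0, 30.0], 0.54)]
pail_tail side [([509.0, 132.0, 199.0], 0.87), ([519.0, 173.0, 55.0], 0.7)]
```

View pics/ps15.png

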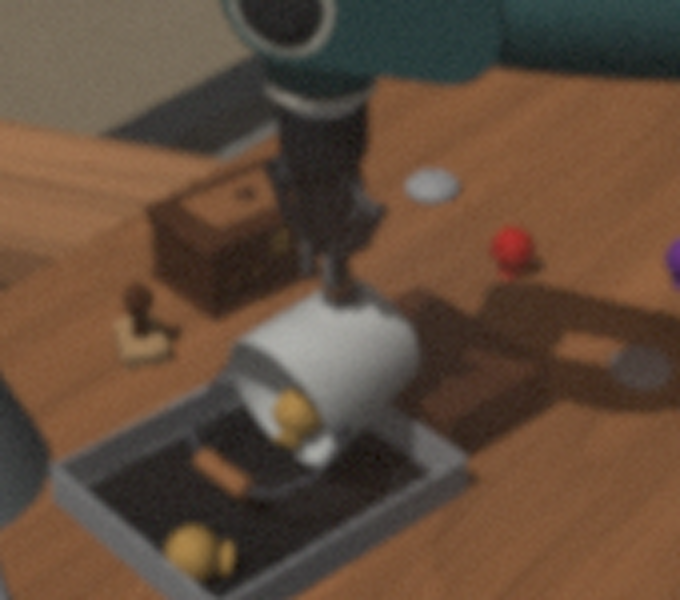

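```bash
python3 -m handwheel '[[[0,0,10],0,0],[[0,0,10],0,0],[[0,3,8],0,0],[[0.8,5,0],0,0],[[2,13,0],0,0],[[-2,-13,0],0,0],[[2,13,0],0,0],[[-2,-13,0],0,0],[[0,0,0],0,0],[[0,0,0],0,0],[[0,0,0],0,0],[[0,0,0],0,0],[[0,0,0],0,0]]' 25
python3 - <<'E'
from h import *
p=optics.get_image('top');q=optics.get_image('side')
def crop(p,x,y,w,h,s,n): cv2.imwrite('pics/'+n,cv2.resize(p['img'][y:y+h,x:x+w],None,fx=s,fy=s,interpolation=cv2.INTER_CUBIC))
crop(q,155,140,170,150,4,'ps16.png')
for th in ['knob1_mid','pail_mid','pail_tail']:
  for n,pp in(('top',p),('side',q)):
    print(th,n,[(np.round(d['point']).tolist(),round(d['score'],2)) for d in nets.place_of(pp,th)[:5]])
E
```

```text
t: 24.05
tool_pos: [509.9, 154.3, 222.2]
ee_rot: [0.757, 0.653, 0.0, -0.0]
ft_force: [-0.8, 0.5, -6.5]
finger_gap: 17.2
knob1_mid top [([442.0, -565.0, 20.0], 0.66), ([379.0, -435.0, 30.0], 0.62), ([546.0, 330.0, 28.0], 0.56), ([389.0, -311.0, 29.0], 0.52), ([551.0, -213.0, 30.0], 0.49)]
knob1_mid side [([378.0, -434.0, 31.0], 0.55), ([391.0, -305.0, 28.0], 0.49), ([550.0, -217.0, 31.0], 0.49)]
pail_mid top []
pail_mid side [([509.0, 146.0, 125.0], 0.57), ([493.0, 499.0, 10.0], 0.5)]
pail_tail top [([506.0, 144.0, 219.0], 0.89)]
pail_tail side [([510.0, 142.0, 224.0], 0.74)]
```

View pics/ps16.png

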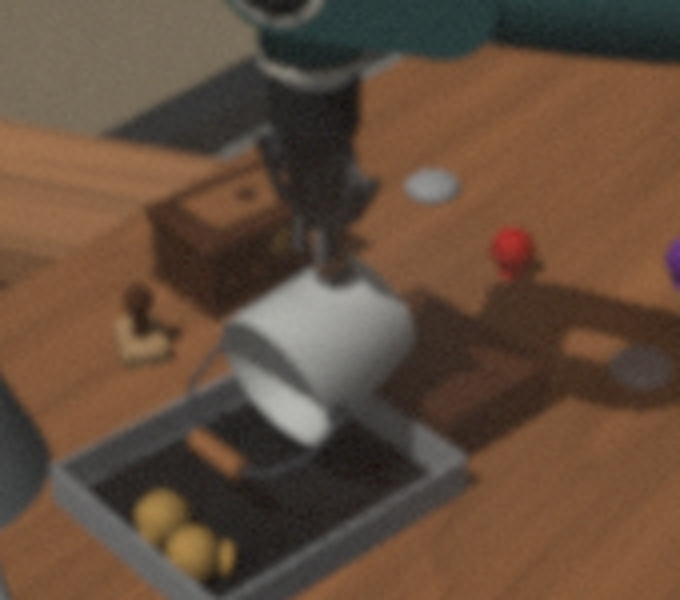

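```bash
python3 -m handwheel '[[[0,0,8],0,0],[[0,0,16],0,0],[[0,0,16],0,0],[[-1,-6,6],0,0],[[-2,-12,0],0,0],[[-3,-18,0],0,0],[[-3.5,-21,0],0,0],[[-3.5,-21,0],0,0],[[-3.5,-21,0],0,0],[[-3.5,-21,0],0,0],[[-3.5,-21,0],0,0],[[-3.5,-21,0],0,0],[[-3.5,-21,0],0,0],[[-3,-18,0],0,0],[[-2,-11,0],0,0],[[-1,-7,0],0,0],[[0,0,0],0,0],[[0,0,0],0,0],[[0,0,0],0,0]]' 30
python3 - <<'E'
from h import *
p=optics.get_image('top');q=optics.get_image('side')
def crop(p,x,y,w,h,s,n): cv2.imwrite('pics/'+n,cv2.resize(p['img'][y:y+h,x:x+w],None,fx=s,fy=s,interpolation=cv2.INTER_CUBIC))
crop(q,185,120,150,150,4,'ps17.png')
for th in ['knob1_mid','pail_mid','pail_tail']:
  for n,pp in(('top',p),('side',q)):
    print(th,n,[(np.round(d['point']).tolist(),round(d['score'],2)) for d in nets.place_of(pp,th)[:5]])
E
```

```text
t: 26.03
tool_pos: [473.4, -64.3, 268.1]
ee_rot: [0.757, 0.653, 0.0, -0.0]
ft_force: [0.4, 0.3, -5.5]
finger_gap: 17.5
knob1_mid top [([548.0, -213.0, 28.0], 0.52), ([378.0, -439.0, 32.0], 0.51), ([550.0, 332.0, 27.0], 0.5)]
knob1_mid side [([390.0, -306.0, 27.0], 0.67), ([374.0, -434.0, 29.0], 0.66), ([545.0, 327.0, 28.0], 0.47)]
pail_mid top []
pail_mid side [([471.0, -72.0, 175.0], 0.63)]
pail_tail top [([472.0, -74.0, 267.0], 0.58)]
pail_tail side [([473.0, -78.0, 273.0], 0.69)]
```

View pics/ps17.png

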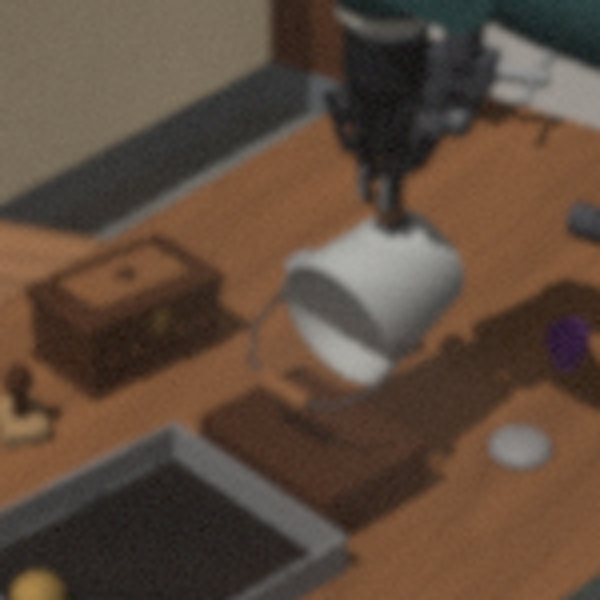

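```bash
python3 -m handwheel '[[[0,0,-6],0,0],[[0,0,-10],0,0],[[0,0,-8],0,0],[[0,0,-5],0,0],[[0,0,-3],0,0],[[-1,-6,-2],0,0],[[-1,-6.5,-2],0,0],[[-1,-6.5,-2],0,0],[[-1.3,-8,-2.6],0,0],[[-1.3,-8,-2.6],0,0],[[-1.2,-7.7,-3.3],0,0],[[-1.2,-7.7,-3.3],0,0],[[-1.2,-7.4,-3.9],0,0],[[-1.2,-7.4,-3.9],0,0],[[0,0,0],0,0]]' 25
python3 - <<'E'
from h import *
p=optics.get_image('top');q=optics.get_image('side')
def crop(p,x,y,w,h,s,n): cv2.imwrite('pics/'+n,cv2.resize(p['img'][y:y+h,x:x+w],None,fx=s,fy=s,interpolation=cv2.INTER_CUBIC))
crop(q,185,120,150,150,4,'ps18.png')
for th in ['pail_mid','pail_tail']:
  for n,pp in(('top',p),('side',q)):
    print(th,n,[(np.round(d['point']).tolist(),round(d['score'],2)) for d in nets.place_of(pp,th)[:5]])
E
```

```text
t: 27.68
tool_pos: [462.9, -132.4, 211.4]
ee_rot: [0.758, 0.652, -0.0, 0.001]
ft_force: [-0.8, -5.1, 7.8]
finger_gap: 17.1
pail_mid top []
pail_mid side [([464.0, -106.0, 119.0], 0.91)]
pail_tail top [([462.0, -138.0, 209.0], 0.77), ([715.0, -304.0, 10.0], 0.15)]
pail_tail side [([464.0, -144.0, 215.0], 0.76)]
```

View pics/ps18.png

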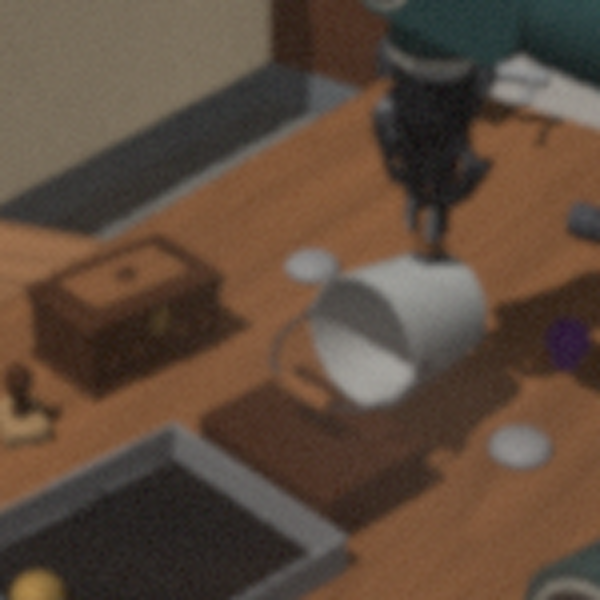

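```bash
python3 -m handwheel '[[[-1.1,-7,-4.3],0,0],[[-1.1,-7,-4.7],0,0],[[-1,-6.6,-5],0,0],[[-1,-6.6,-5.3],0,0],[[-1,-6.1,-5.6],0,0],[[-1,-6.1,-5.9],0,0],[[-0.9,-5.6,-6.2],0,0],[[-0.9,-5.6,-6.4],0,0],[[-0.8,-5,-6.6],0,0],[[-0.8,-5,-6.8],0,0],[[0,0,0],0,0]]' 25
python3 - <<'E'
from h import *
p=optics.get_image('top');q=optics.get_image('side')
def crop(p,x,y,w,h,s,n): cv2.imwrite('pics/'+n,cv2.resize(p['img'][y:y+h,x:x+w],None,fx=s,fy=s,interpolation=cv2.INTER_CUBIC))
crop(q,185,120,150,150,4,'ps19.png')
for th in ['pail_mid','pail_tail']:
  for n,pp in(('top',p),('side',q)):
    print(th,n,[(np.round(d['point']).tolist(),round(d['score'],2)) for d in nets.place_of(pp,th)[:5]])
E
```

```text
t: 28.9
tool_pos: [453.0, -193.3, 153.7]
ee_rot: [0.758, 0.652, -0.001, 0.001]
ft_force: [-1.2, -9.7, 5.7]
finger_gap: 17.2
pail_mid top [([466.0, -128.0, 95.0], 0.59)]
pail_mid side [([463.0, -133.0, 91.0], 0.77)]
pail_tail top [([452.0, -196.0, 153.0], 0.65)]
pail_tail side [([454.0, -201.0, 158.0], 0.74)]
```

View pics/ps19.png

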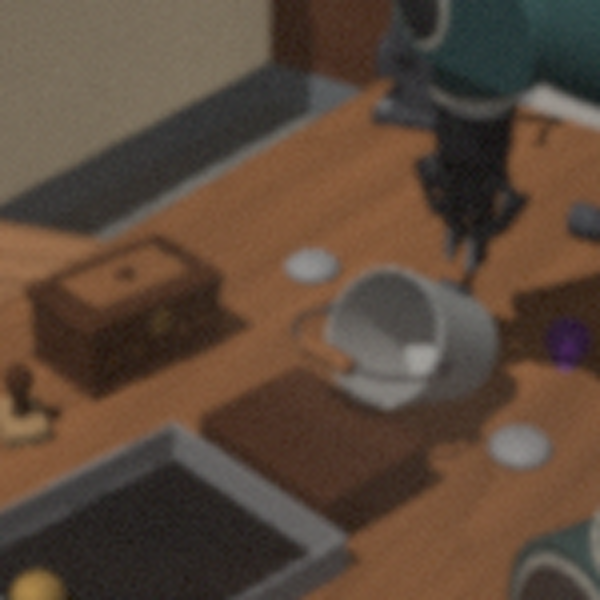

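```bash
python3 -m handwheel '[[[0,0,0],0,0],[[0,0,0],0,0],[[0,0,0],0,0],[[0,0,0],0,0],[[0,0,6],0,0],[[0,0,12],0,0],[[0,0,16],0,0],[[0,0,16],0,0],[[0,0,14],0,0],[[0,0,8],0,0],[[0,0,0],0,0]]' 110
python3 - <<'E'
from h import *
p=optics.get_image('top');q=optics.get_image('side')
def crop(p,x,y,w,h,s,n): cv2.imwrite('pics/'+n,cv2.resize(p['img'][y:y+h,x:x+w],None,fx=s,fy=s,interpolation=cv2.INTER_CUBIC))
crop(q,185,120,150,150,4,'ps20.png')
for th in ['pail_mid','pail_tail']:
  for n,pp in(('top',p),('side',q)):
    print(th,n,[(np.round(d['point']).tolist(),round(d['score'],2)) for d in nets.place_of(pp,th)[:5]])
E
```

```text
t: 30.12
tool_pos: [453.8, -191.0, 227.9]
ee_rot: [0.757, 0.653, 0.001, 0.001]
ft_force: [0.5, 0.1, -6.0]
finger_gap: 15.4
pail_mid top [([463.0, -127.0, 162.0], 0.7)]
pail_mid side [([463.0, -130.0, 160.0], 0.78)]
pail_tail top [([454.0, -194.0, 224.0], 0.94)]
pail_tail side [([454.0, -198.0, 227.0], 0.57)]
```

View pics/ps20.png

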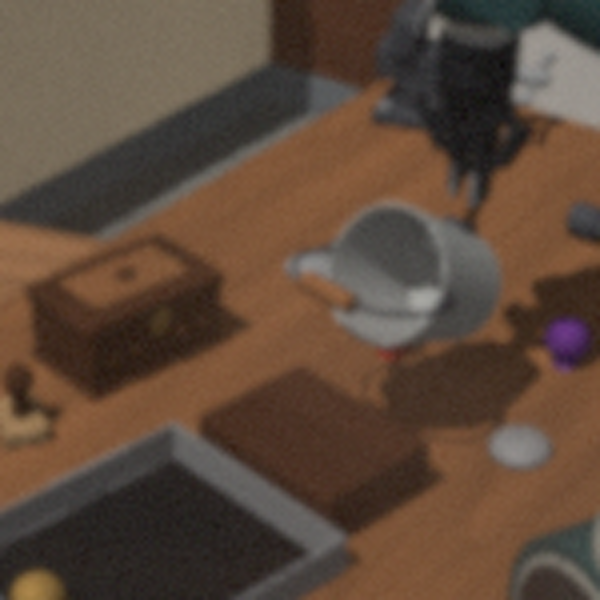

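```bash
python3 -m handwheel '[[[1,6,0],0,0],[[2,12,0],0,0],[[3,18,0],0,0],[[3.3,20,0],0,0],[[3.3,20,0],0,0],[[3.3,20,0],0,0],[[3.3,20,0],0,0],[[3.3,20,0],0,0],[[3.3,20,0],0,0],[[3.3,20,0],0,0],[[3,18,0],0,0],[[2.5,14,0],0,0],[[1.7,10,0],0,0],[[0.7,5,0],0,0],[[0,0,0],0,0],[[0,0,0],0,0]]' 110
python3 - <<'E'
from h import *
p=optics.get_image('top');q=optics.get_image('side')
def crop(p,x,y,w,h,s,n): cv2.imwrite('pics/'+n,cv2.resize(p['img'][y:y+h,x:x+w],None,fx=s,fy=s,interpolation=cv2.INTER_CUBIC))
crop(q,175,120,150,150,4,'ps21.png')
for th in ['pail_mid','pail_tail','step_top']:
  for n,pp in(('top',p),('side',q)):
    print(th,n,[(np.round(d['point']).tolist(),round(d['score'],2)) for d in nets.place_of(pp,th)[:5]])
E
```

```text
t: 31.75
tool_pos: [490.2, 32.3, 225.7]
ee_rot: [0.757, 0.653, -0.0, 0.0]
ft_force: [-0.1, -0.1, -6.1]
finger_gap: 15.6
pail_mid top [([503.0, 96.0, 162.0], 0.94)]
pail_mid side [([500.0, 94.0, 161.0], 0.77)]
pail_tail top [([490.0, 29.0, 223.0], 0.8)]
pail_tail side [([490.0, 25.0, 227.0], 0.81), ([777.0, -46.0, 46.0], 0.23)]
step_top top [([482.0, 29.0, 58.0], 0.74)]
step_top side [([486.0, 23.0, 64.0], 0.92)]
```

View pics/ps21.png

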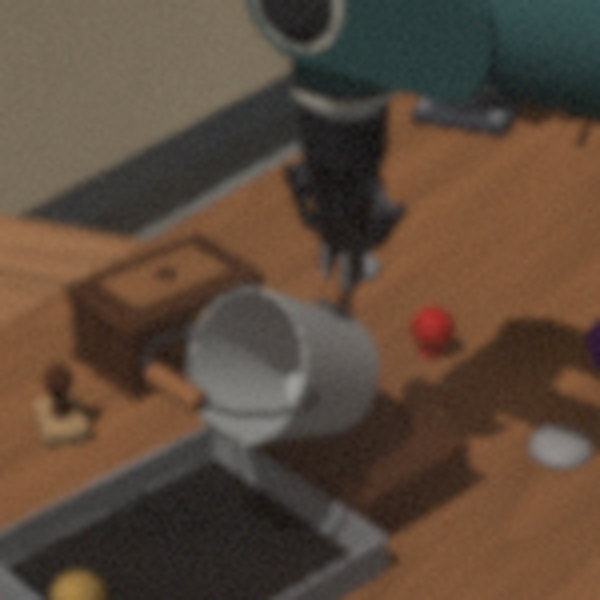

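```bash
python3 -m handwheel '[[[-0.5,-3,-5],0,0],[[-0.5,-3,-7],0,0],[[0,0,-6],0,0],[[0,0,-3],0,0],[[0,0,0],0,0]]' 110
python3 -m handwheel '[[[0,0,-2],0,0],[[0,0,-2],0,0],[[0,0,0],0,0]]'
```

```text
t: 32.57
tool_pos: [488.9, 26.2, 203.5]
ee_rot: [0.757, 0.653, -0.001, -0.001]
ft_force: [0.5, 0.2, -4.6]
finger_gap: 15.5
t: 32.82
tool_pos: [489.4, 26.3, 200.7]
ee_rot: [0.757, 0.653, 0.0, 0.0]
ft_force: [-0.1, 0.0, -4.7]
finger_gap: 15.1
```

```bash
python3 -m handwheel '[[[0,0,-2],0,0],[[0,0,-1],0,0],[[0,0,0],0,0]]';python3 -m handwheel '[[[0,0,-2],0,0],[[0,0,-1],0,0],[[0,0,0],0,0]]'
```

```text
t: 33.07
tool_pos: [489.9, 26.0, 199.8]
ee_rot: [0.757, 0.653, 0.001, 0.001]
ft_force: [-2.3, -4.2, 9.5]
finger_gap: 15.6
t: 33.32
tool_pos: [490.5, 25.6, 199.2]
ee_rot: [0.757, 0.653, 0.002, 0.002]
ft_force: [-6.8, -7.7, 29.5]
finger_gap: 15.3
```

```bash
python3 -m handwheel '[[[0,0,1],0,0],[[0,0,0],0,0],[[0,0,0],0,0],[[-1,-6.5,-2.3],0,0],[[-1,-6.6,-2.6],0,0],[[-1,-6.6,-2.8],0,0],[[-1,-6.6,-3.1],0,0],[[-1,-6.1,-3.5],0,0],[[-1,-6,-3.7],0,0],[[-1,-5.9,-3.9],0,0],[[-1,-5.9,-4.2],0,0],[[0,0,0],0,0]]' 25
python3 - <<'E'
from h import *
p=optics.get_image('top');q=optics.get_image('side')
def crop(p,x,y,w,h,s,n): cv2.imwrite('pics/'+n,cv2.resize(p['img'][y:y+h,x:x+w],None,fx=s,fy=s,interpolation=cv2.INTER_CUBIC))
crop(q,175,120,150,150,4,'ps22.png')
for th in ['pail_mid','pail_tail']:
  for n,pp in(('top',p),('side',q)):
    print(th,n,[(np.round(d['point']).tolist(),round(d['score'],2)) for d in nets.place_of(pp,th)[:5]])
E
```

```text
t: 34.32
tool_pos: [483.0, -26.0, 174.2]
ee_rot: [0.758, 0.653, 0.002, 0.004]
ft_force: [-5.6, -14.6, 32.9]
finger_gap: 15.1
pail_mid top [([498.0, 66.0, 141.0], 0.88), ([346.0, -143.0, 12.0], 0.7)]
pail_mid side [([492.0, 63.0, 138.0], 0.71)]
pail_tail top [([484.0, -22.0, 174.0], 0.78)]
pail_tail side [([486.0, -24.0, 180.0], 0.56)]
```

View pics/ps22.png

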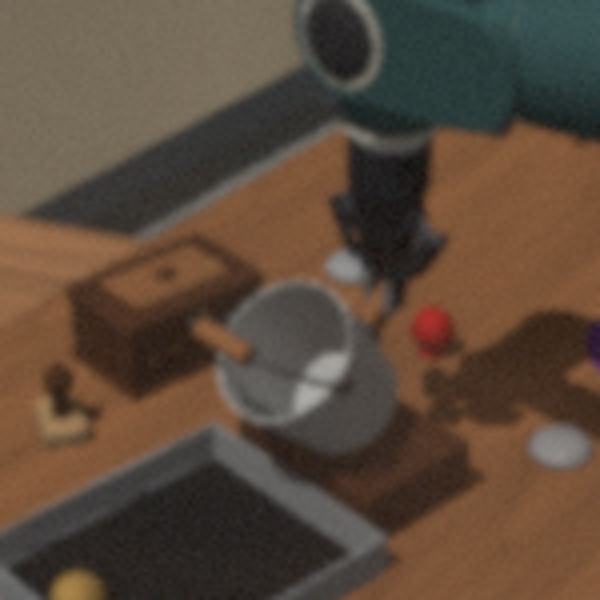

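```bash
python3 -m handwheel '[[[-0.9,-5.4,-2.6],0,0],[[-0.9,-5.3,-4.5],0,0],[[-0.9,-5.2,-4.9],0,0],[[-0.8,-5.1,-5.1],0,0],[[-0.7,-4.5,-5.5],0,0],[[-0.7,-4.4,-5.6],0,0],[[-0.7,-4.3,-5.7],0,0],[[-0.7,-4.1,-5.9],0,0],[[0,0,0],0,0]]' 20
python3 - <<'E'
from h import *
p=optics.get_image('top');q=optics.get_image('side')
for th in ['pail_mid','pail_tail']:
  for n,pp in(('top',p),('side',q)):
    print(th,n,[(np.round(d['point']).tolist(),round(d['score'],2)) for d in nets.place_of(pp,th)[:5]])
E
```

```text
t: 35.37
tool_pos: [475.5, -63.0, 130.6]
ee_rot: [0.758, 0.653, 0.001, 0.001]
ft_force: [-1.1, -3.8, 7.6]
finger_gap: 15.6
pail_mid top [([495.0, 42.0, 136.0], 0.89)]
pail_mid side [([490.0, 39.0, 129.0], 0.73)]
pail_tail top [([475.0, -54.0, 132.0], 0.72)]
pail_tail side [([480.0, -55.0, 139.0], 0.95)]
```

```bash
python3 -m handwheel '[[[-0.6,-3.5,-6],0,0],[[-0.6,-3.4,-6.2],0,0],[[-0.6,-3.3,-6.4],0,0],[[-0.5,-3,-6.5],0,0],[[-0.4,-2.7,-6.6],0,0],[[-0.4,-2.4,-6.6],0,0],[[-0.3,-2,-6.6],0,0],[[-0.3,-1.7,-5],0,0],[[0,0,0],0,0],[[0,0,0],0,0]]' 20
python3 - <<'E'
from h import *
p=optics.get_image('top');q=optics.get_image('side')
def crop(p,x,y,w,h,s,n): cv2.imwrite('pics/'+n,cv2.resize(p['img'][y:y+h,x:x+w],None,fx=s,fy=s,interpolation=cv2.INTER_CUBIC))
crop(q,175,120,150,150,4,'ps23.png')
for th in ['pail_mid','pail_tail']:
  for n,pp in(('top',p),('side',q)):
    print(th,n,[(np.round(d['point']).tolist(),round(d['score'],2)) for d in nets.place_of(pp,th)[:5]])
E
```

```text
t: 36.5
tool_pos: [471.5, -84.4, 79.7]
ee_rot: [0.758, 0.653, 0.0, 0.0]
ft_force: [1.5, 0.9, -0.5]
finger_gap: 15.3
pail_mid top [([489.0, 23.0, 120.0], 0.59)]
pail_mid side [([485.0, 21.0, 115.0], 0.78)]
pail_tail top []
pail_tail side [([476.0, -68.0, 90.0], 0.59)]
```

View pics/ps23.png

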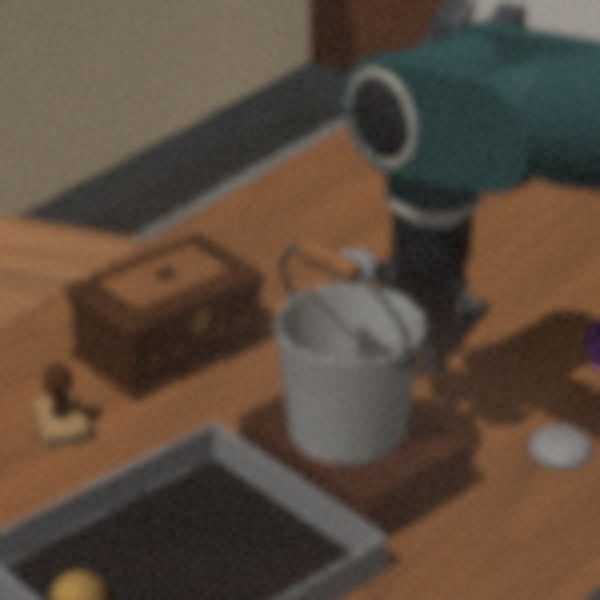

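```bash
python3 -m handwheel '[[[0,0,0],0,0.4],[[0,0,0],0,1],[[0,0,0],0,1],[[0,0,0],0,1],[[0,0,0],0,1],[[0,0,0],0,1],[[-1,-6,2],0,1],[[-2,-12,5],0,1],[[-2,-12,15],0,1],[[-2,-12,30],0,1],[[0,-5,35],0,1],[[0,0,35],0,1],[[0,0,35],0,1],[[0,0,30],0,1],[[0,-30,10],0,1],[[0,-35,0],0,1],[[0,-35,0],0,1],[[0,-30,0],0,1],[[0,0,0],0,1]]' 20
python3 - <<'E'
from h import *
p=optics.get_image('top');q=optics.get_image('side');save(p,'t24.png');save(q,'s24.png')
for th in ['pail_mid','pail_tail','knob1_mid','cap1_mid','bail_grip']:
  for n,pp in(('top',p),('side',q)):
    print(th,n,[(np.round(d['point']).tolist(),round(d['score'],2)) for d in nets.place_of(pp,th)[:6]])
E
```

```text
t: 38.38
tool_pos: [463.6, -265.5, 276.5]
ee_rot: [0.758, 0.652, -0.001, -0.0]
ft_force: [0.9, -0.9, -0.1]
finger_gap: 85.2
pail_mid top [([488.0, 25.0, 123.0], 0.92)]
pail_mid side []
pail_tail top [([472.0, -67.0, 86.0], 0.89), ([493.0, 503.0, 2.0], 0.6)]
pail_tail side [([474.0, -68.0, 91.0], 0.92)]
knob1_mid top [([386.0, -313.0, 29.0], 0.52), ([551.0, 332.0, 26.0], 0.49), ([550.0, -213.0, 25.0], 0.49), ([379.0, -434.0, 28.0], 0.4)]
knob1_mid side [([390.0, -307.0, 31.0], 0.63), ([548.0, 331.0, 29.0], 0.6), ([378.0, -434.0, 29.0], 0.46)]
cap1_mid top [([717.0, -304.0, 10.0], 0.52)]
cap1_mid side [([719.0, -302.0, 11.0], 0.61)]
bail_grip top [([484.0, 50.0, 250.0], 0.54), ([344.0, -142.0, 11.0], 0.38)]
bail_grip side [([493.0, 48.0, 252.0], 0.43)]
```

View pics/t24.png

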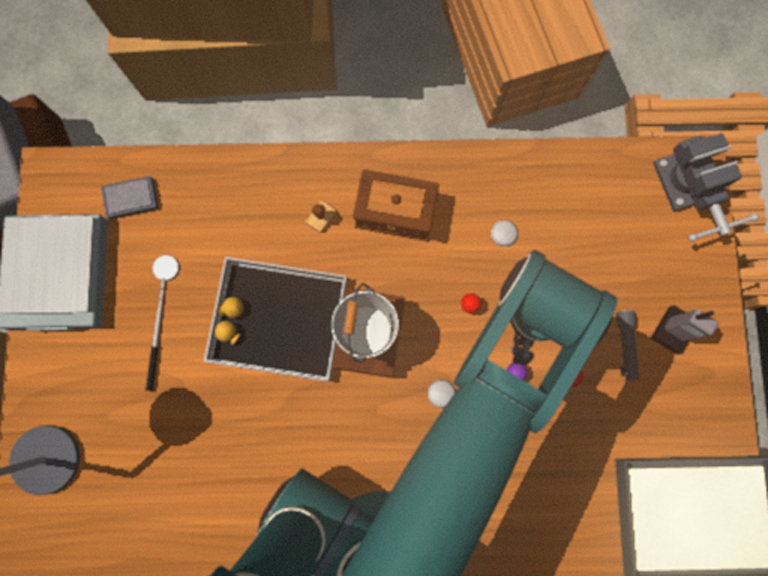

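View pics/s24.png

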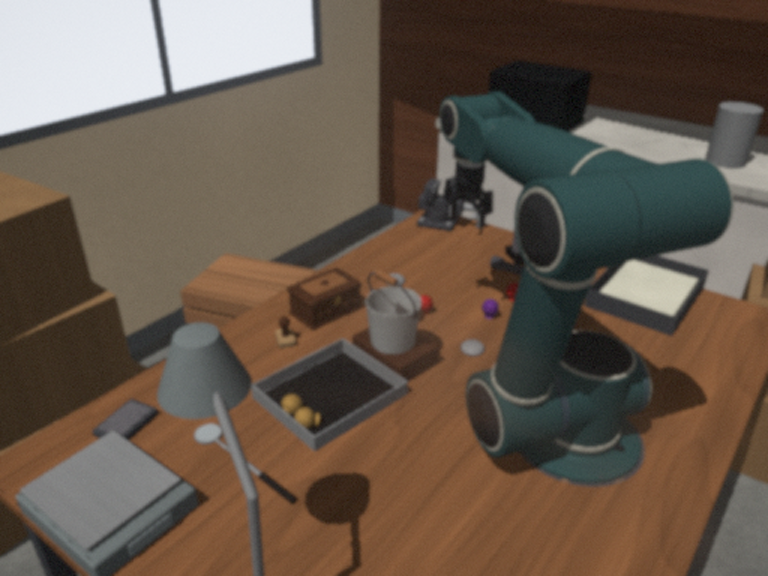

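```bash
python3 -c "
from workcell import close_job
print(close_job())"
```

```text
the job is handed in; nothing more can be done
None
```

The pail stands empty and upright on the step with both brass doorknobs in the tray, and I handed the job in at about 38 s of the 72 s allowed. `close_job` returned no verdict.

- **Carrying:** I lifted the pail by its bail and set it on the step with the tail grip pointing away from the tray.
- **Tipping:** I tipped it by the tail grip. One knob rolled out at about 95°. The other stayed inside until I lifted the pail clear of the step and shook it lightly at about 106°.
- **Standing it up again:** The gripper cannot lean, so I pressed the rim and then the bottom edge on the step to rotate the pail back, then let go and backed away.

Last checks:
- **Pail:** its middle is about at (488, 25, 120) mm, which puts it on the marked middle of the step. The tail grip is about at (473, −68, 88) mm, pointing away from the tray.
- **Knobs:** both show in the tray, at its far end, in both camera views. The networks placed only one of them, about at (550, 331, 28) mm. I confirmed the other by eye only.
- **Bystanders:** they look unmoved in the pictures, and I measured only one cap at the end. The gripper was clear of everything, with the wrist force near zero.
- **Network misses:** the side view returned no pail position at the last check, so the pail position comes from the top view alone.

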